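Stack the chip carriers with separators and scan the job

TASK

Stack all the chip carrier plates squarely on the low stacking base, the first straight on the base and exactly one separator sheet between each plate and the next (nothing on the top plate; a spare sheet stays flat on the bench, clear of the base). Then take the barcode scanner and read first the label on the card holder and then the label on the controller: each time hold the scanner still for two seconds, pointing square at the middle of the label with its window about 80 mm away. Lastly lay the scanner back on the middle of its mat, and leave the lens, the bowl and the brass block alone.

Things in the scene. Friction and masses are not known exactly. Their poses are not given: they have to be found in the camera images.
- plate1: one of up to four identical chip carrier plates (three or four are there; an absent one has no pose): square aluminium plate 56 x 56 x 12 mm, 90 g, a green disc and a dark chip printed flat on top. Starts lying on the bench. Origin: centre of its underside; z up through its thickness, x and y along its sides
- plate2: one of up to four identical chip carrier plates (three or four are there; an absent one has no pose): square aluminium plate 56 x 56 x 12 mm, 90 g, a green disc and a dark chip printed flat on top. Starts lying on the bench. Origin: centre of its underside; z up through its thickness, x and y along its sides
- plate3: one of up to four identical chip carrier plates (three or four are there; an absent one has no pose): square aluminium plate 56 x 56 x 12 mm, 90 g, a green disc and a dark chip printed flat on top. Starts lying on the bench. Origin: centre of its underside; z up through its thickness, x and y along its sides
- plate4: one of up to four identical chip carrier plates (three or four are there; an absent one has no pose): square aluminium plate 56 x 56 x 12 mm, 90 g, a green disc and a dark chip printed flat on top. Starts lying on the bench. Origin: centre of its underside; z up through its thickness, x and y along its sides
- sheet1: one of three identical separator sheets, which start in a pile on the bench (sheet1 lowest, sheet3 on top): stiff white plastic square 64 x 64 x 5 mm, 30 g. Origin: centre of its underside; z up, x and y along its sides
- sheet2: one of three identical separator sheets, which start in a pile on the bench (sheet1 lowest, sheet3 on top): stiff white plastic square 64 x 64 x 5 mm, 30 g. Origin: centre of its underside; z up, x and y along its sides
- sheet3: one of three identical separator sheets, which start in a pile on the bench (sheet1 lowest, sheet3 on top): stiff white plastic square 64 x 64 x 5 mm, 30 g. Origin: centre of its underside; z up, x and y along its sides
- base: stacking base, fixed: dark steel square 90 x 90 mm, 10 mm high, with a bright 62 mm square drawn in the middle. Origin: centre of its underside, on the bench; its top is 10 mm higher; x and y along its sides. No walls
- scanner: barcode scanner: straight bar of square section 34 x 34 mm, 150 mm long, 150 g, centre of mass at its middle, black with a grey head that has the window in its end face. It reads by itself when held still before a label. Origin: centre of its underside; its long axis is x and its nose (window) points to its own -x; z up as it lies on the mat
- scanner_center (a point): middle of the scanner's body, 17 mm above its origin; grip it here, across its 34 mm width
- scanner_window (a point): middle of the scanner's window, 75 mm from the centre along the scanner's -x
- scanner_focus (a point): the scanner's reading point, 80 mm straight ahead of the window (155 mm from the centre along the scanner's -x): it should lie on the middle of the label
- mat: black rubber mat of the scanner, fixed on the bench, 200 x 80 mm and 3 mm thick; origin: centre of its underside; x along its length. The scanner starts along it, nose to the mat's -x
- card_label: first label: paper 66 x 42 mm with black bars, on the sloping aluminium plate (90 x 66 mm) of the card holder, a small stand on a round foot nearest the robot on its left (+y), 82 mm high. Origin: middle of the label, 50 mm above the bench; its x axis is the outward normal, which points away from the robot and 25 degrees upwards; y runs level across the label
- controller_label: second label: the same paper 66 x 42 mm with bars, on the sloping front of the controller, a grey box 60 x 130 mm and 80 mm high with two black knobs (to 92 mm), nearest the robot on its right (-y). Origin: middle of the label, 50 mm above the bench; its x axis is the outward normal, which points away from the robot and 25 degrees upwards; y runs level
- lens: bystander: black lens barrel 48 mm wide and 70 mm high, standing beyond the stacking base; leave it
- pot: bystander: small white bowl 70 mm wide and 50 mm high at the far left; leave it
- puck: bystander: brass block 50 x 70 x 30 mm at the far right; leave it

How it is judged:
By the outcome, as a careful person would: the job done as asked, in the order asked, and still so for the second after the job is handed in, with the robot touching nothing.
Of plate1, plate2, plate3, plate4 only 3 to 4 are there at a start; the rules pass over those that are not, and their reading is None.
At some moment in a run one of scanner may be knocked a few centimetres aside while the robot is not near it.
Once in a run the grip may slacken for a moment while it holds something.
It also fails if it takes over 210 s, if anything falls off the work surface, if the arm or the gripper's body presses on something with over 40 N, if the wrist force passes 120 N, or if a joint passes its speed limit or range.

ROBOT

A 7-joint arm with a two-finger parallel gripper is mounted at the origin on the work surface. World frame = base frame: x ahead of the robot, y to its left, z up, the work surface at z = 0. Lengths are in m, angles in degrees, forces in N, time in s.
With the tool pointing down it reaches from about 0.425 to 0.875 m from the base axis. Payload 4.7 kg.
Tool frame: the origin (TCP) lies at the centre of the arm's flange, where the gripper is bolted on; the fingertips stand 182 mm ahead of it and the grasp point (between the pads) lies 164 mm ahead of it (env.grip_depth is the distance from the TCP to the grasp point, in m); z points along the fingers, y is the line along which they close (so a half turn about z gives the same grasp; the last joint's range is limited). The gripper opens to 87 mm and grips with 3 to 60 N. Pads are 19 mm wide; open, the fingers measure 117 mm over their backs; the gripper's body (75 mm by 190 mm) begins 51 mm behind the grasp point.
Start: joints at [-67.603, 18.392, -4.016, 83.108, 1.295, 78.541, -3.26], TCP at [0.239, 0.604, 0.405] pointing down, gripper open.
Joint ranges: [-163.93, 163.93], [-17.29, 119.83], [-79.2, 71.16], [3.27, 140.29], [-89.18, 269.18], [5.43, 117.66], [-154.24, 154.24]. Speed limits (degrees/s): [147.25, 147.25, 180, 180, 180, 180, 180].

INTERFACE

Orientations are given as [roll, pitch, yaw] about the fixed x, y, z axes, in that order (R = Rz(yaw) Ry(pitch) Rx(roll)).
In Python, from cell import env gives the robot as it stands. The module is installed in compiled form; this text tells all that it offers.
- The arm moves only by the tool send_rows, never from a script. Its arguments are lists of equal length, an entry for each row: "xyz": the shift along the tool's x, y, z in m, a list of three; "rotation": the turn, a rotation vector about the tool's x, y, z in rad, a list of three; "jaw": the opening, from 0 (shut) to 1 (fully open). A call has 1 to 20 rows; each row shifts and turns the commanded pose from where the row before left it, along the tool's axes as they then stand; what a row does not reach is not made up. A row lasts 1/10 s, in which the tool goes at most 50 mm and 8.59 degrees, less where a joint would pass 70% of its speed; a pose out of reach is approached as far as the arm can. A call is refused whole if a number of a shift passes 0.05 or a number of a turn 0.15, either way. A call with a gripper value outside its range is refused whole. The fingers move at their own pace and stop on an object; "newtons" is the grip in N (left out, the last holds). Time passes only in rows, so rows that do not move let the fingers close. It gives the time, the measured TCP pose, the force, the opening and the grip force at its end, in the units of the state.
- env.get_obs(): the state, without advancing time (a new reading comes with each control period).
- env.read_camera(name): name is "side" or "top" or "wrist"; returns a dict with "image" (400x640x3 uint8, blue, green, red), "fx", "fy", "cx", "cy" (pixels), "R" (3x3) and "t" (3): a world point X has camera coordinates R X + t. Camera axes: x right, y down, z forward; pixel columns grow to the right and rows downward; lengths in m; the calibration is good to about 2 mm. A picture is of the moment at which its call begins. There is no depth.
- env.sign_off(): hands the job in; it is judged then, once.
The state is a dict: "time_s": time; "qpos": joint angles; "joint_velocities": joint speeds; "effort": joint torques, N m; "tool_pos": TCP position; "tool_rot": TCP orientation; "force": force on the tool from outside, world axes, zero at the start; "wrist_torque": the same for the moment, N m; "grip_width": finger opening in m; "grasp_force": force on a finger pad.
Only numpy, scipy, OpenCV 4.12 (cv2) and the standard library are available. Lean on these libraries where they do the work, as an engineer would, in place of code of your own. Each camera call takes 0.05 s, during which the arm holds its last target. There are 200 camera calls.

## Working session

There is one attempt and no reset: what is moved stays moved. The work goes in short steps, Python scripts to look and compute and a tool call to move; the robot and the scene stay as the last step left them, time stands still between calls to the robot, and variables do not carry over. Pictures are saved under pics/ and viewed, at most 14 in all, crops included, and the job is handed in when it is done.

Besides the shell and the picture viewer there is one more tool, called after "Request:" by a JSON object that holds its "api" and its "payload", one argument or row to a line. send_rows: Moves the arm, as the interface text tells. Its arguments: {"type":"object","properties":{"xyz":{"type":"array"},"rotation":{"type":"array"},"jaw":{"type":"array"},"newtons":{"type":"number"}},"required":["xyz","rotation","jaw"]}

```bash
mkdir -p pics
cat > h.py <<'E'
import numpy as np, cv2
from scipy.spatial.transform import Rotation as Ro
from cell import env
def cam(n,save=None):
    c=env.read_camera(n)
    if save: cv2.imwrite('pics/'+save+'.png',c['image'])
    return c
def pix2w(c,u,v,z):
    R=np.array(c['R']);t=np.array(c['t']).ravel()
    d=R.T@np.array([(u-c['cx'])/c['fx'],(v-c['cy'])/c['fy'],1]);o=-R.T@t
    return o+d*(z-o[2])/d[2]
def w2pix(c,X):
    p=np.array(c['R'])@np.array(X)+np.array(c['t']).ravel()
    return np.array([c['fx']*p[0]/p[2]+c['cx'],c['fy']*p[1]/p[2]+c['cy']])
E
python3 - <<'E'
from h import *
np.set_printoptions(precision=4,suppress=True)
print(env.get_obs())
for n in('top','side'):
    c=cam(n,n+'0'); R=np.array(c['R']);print(n,c['fx'],R,-R.T@np.array(c['t']).ravel())
print(env.grip_depth)
E
```

```text
{'time_s': 0.0, 'qpos': array([-67.6039,  18.4391,  -4.0176,  83.1757,   1.2935,  78.541 ,
        -3.26  ]), 'joint_velocities': array([-0.0153,  0.0823, -0.0155, -0.0254,  0.0355,  0.0155, -0.0535]), 'effort': array([  0.0004, -49.1291,  -0.4037, -31.2533,  -0.0638,   0.0437,
         0.0002]), 'tool_pos': array([0.2391, 0.6042, 0.4037]), 'tool_rot': array([-179.8895,    0.0037,  158.4154]), 'force': array([ 0.3586,  0.6518, -0.3358]), 'wrist_torque': array([ 0.0288, -0.029 ,  0.0065]), 'grasp_force': 0.0, 'grip_width': 0.08751930990753433}
top 454.6701689481121 [[-0.0068 -1.      0.0063]
 [-0.9952  0.0062 -0.0973]
 [ 0.0972 -0.0069 -0.9952]] [0.4534 0.0607 1.4698]
side 448.3768199885409 [[ 0.7716 -0.6358  0.0183]
 [-0.3569 -0.4566 -0.815 ]
 [ 0.5266  0.6223 -0.5792]] [-0.022  -0.656   0.7258]
0.1635
```

View pics/top0.png

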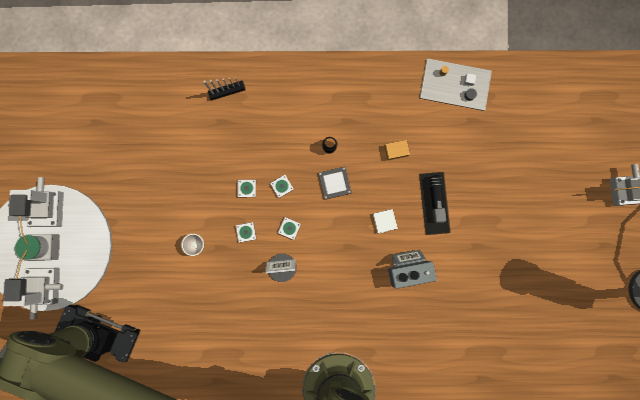

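View pics/side0.png

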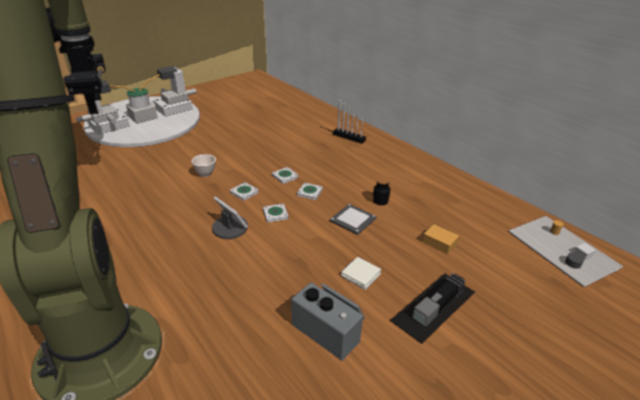

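The top view shows four plates at about (246,188), (282,186), (246,232) and (289,228), with the base at (334,183) and the sheet pile at (385,221). The scanner is on its mat at (435,200) with its nose towards the robot. The labels are near (281,265) and (410,257), the lens at (329,145), the brass at (397,149) and the bowl at (192,244). The side view agrees. Next I'll measure these and find how the wrist camera is mounted.

```bash
cat >> h.py <<'E'
def rects(c,mask,z,amin=60,roi=None):
    out=[]
    cs,_=cv2.findContours(mask.astype(np.uint8),cv2.RETR_EXTERNAL,cv2.CHAIN_APPROX_NONE)
    for k in cs:
        if cv2.contourArea(k)<amin: continue
        w=np.array([pix2w(c,p[0][0],p[0][1],z)[:2] for p in k],np.float32)*1000
        (x,y),(a,b),th=cv2.minAreaRect(w)
        u,v=k.reshape(-1,2).mean(0)
        out.append((round(u),round(v),round(x,1),round(y,1),round(a),round(b),round((th+45)%90-45,1)))
    return out
E
python3 - <<'E'
from h import *
c=cam('top');im=c['image'].astype(int);b,g,r=im[...,0],im[...,1],im[...,2]
sat=im.max(2)-im.min(2)
roi=np.zeros(im.shape[:2],bool);roi[130:300,160:470]=1
print('green');[print(x) for x in rects(c,(g-r>25)&roi,.012,20)]
print('white');[print(x) for x in rects(c,(im.min(2)>170)&roi,.012,40)]
print('pile');[print(x) for x in rects(c,(im.min(2)>170)&roi,.015,100)]
print('dark');[print(x) for x in rects(c,(im.max(2)<75)&roi,.003,80)]
print('grey');[print(x) for x in rects(c,(im.max(2)<130)&(sat<30)&roi,.01,80)]
w=cam('wrist');R=np.array(w['R']);o=env.get_obs();T=Ro.from_euler('xyz',o['tool_rot'],degrees=True).as_matrix()
print('cam in tool',T.T@(-R.T@np.array(w['t']).ravel()-o['tool_pos']),(R@T).round(3),w['fx'])
E
```

```text
green
(245, 232, 492.8, 295.0, 38, 38, -0.4)
(289, 228, 504.6, 154.5, 38, 38, -0.4)
(246, 188, 634.4, 293.1, 39, 39, -0.3)
(281, 186, 640.3, 180.3, 39, 39, -0.3)
white
(192, 245, 451.0, 463.2, 26, 29, -0.4)
(246, 232, 493.3, 293.0, 55, 54, 10.1)
(289, 228, 504.5, 154.1, 55, 54, -23.5)
(385, 221, 525.5, -154.3, 64, 63, 13.0)
(246, 187, 634.4, 291.6, 56, 52, -0.3)
(282, 186, 641.0, 178.1, 54, 54, 30.6)
(334, 182, 650.7, 7.8, 61, 61, 13.3)
pile
(246, 232, 493.2, 292.5, 55, 54, 10.1)
(289, 228, 504.4, 153.9, 55, 54, -23.5)
(385, 221, 525.3, -153.8, 64, 62, 13.0)
(246, 187, 634.1, 291.1, 55, 52, -0.3)
(282, 186, 640.6, 177.9, 54, 54, 30.6)
(334, 182, 650.3, 7.9, 61, 61, 13.3)
dark
(403, 269, 378.7, -216.2, 57, 142, 34.9)
(434, 203, 583.6, -315.2, 199, 79, 4.2)
(329, 145, 777.7, 23.9, 46, 50, -0.3)
grey
(407, 276, 349.7, -220.9, 29, 78, 9.7)
(284, 274, 356.5, 171.8, 38, 87, 16.6)
(281, 258, 412.6, 180.7, 21, 71, 5.3)
(405, 265, 390.0, -214.5, 89, 149, 33.0)
(434, 203, 583.1, -313.6, 197, 77, 4.4)
(334, 182, 650.4, 8.4, 89, 90, 12.3)
cam in tool [0.0666377  0.00107316 0.01950658] [[ 0.     1.     0.001]
 [-0.97   0.    -0.245]
 [-0.245 -0.001  0.97 ]] 318.8396141299691
```

```bash
cat >> h.py <<'E'
def eul(e): return Ro.from_euler('xyz',e,degrees=True).as_matrix()
D=lambda yaw:(180,0,yaw)
def plan(*segs,src=None):
    """segs: (grasp point m, euler, nrows); prints constant tool-frame rows for each"""
    o=env.get_obs();p=np.array(o['tool_pos']);R=eul(o['tool_rot'])
    print('t',round(o['time_s'],1),'gp',(p+R[:,2]*env.grip_depth).round(4),'rot',np.round(o['tool_rot'],2),'w',round(o['grip_width'],4),'f',round(o['grasp_force'],1),'F',np.round(o['force'],1),'q7',round(o['qpos'][6]))
    for g,e,n in segs:
        Rt=eul(e);pt=np.array(g)-Rt[:,2]*env.grip_depth
        w=Ro.from_matrix(R.T@Rt).as_rotvec().round(5)/n; w=w.round(4); W=Ro.from_rotvec(w).as_matrix()
        S=sum(np.linalg.matrix_power(W,k) for k in range(n))
        v=np.linalg.solve(S,R.T@(pt-p)).round(4)
        print(n,'x xyz',(v+0.).tolist(),'rot',(w+0.).tolist())
        p=p+R@S@v;R=R@np.linalg.matrix_power(W,n)
E
python3 - <<'E'
from h import *
plan(((.56,.08,.32),D(102.8),18))
E
```

```text
t 0.2 gp [0.2391 0.6041 0.2406] rot [-179.93    0.    158.41] w 0.0872 f 0.0 F [ 0.2 -0.3 -0.2] q7 -3
18 x xyz [-0.0349, -0.0066, -0.0044] rot [-0.0001, 0.0, 0.0539]
```

Request:
{"api": "send_rows", "payload": {
  "xyz": [
    [-0.0349,-0.0066,-0.0044],
    [-0.0349,-0.0066,-0.0044],
    [-0.0349,-0.0066,-0.0044],
    [-0.0349,-0.0066,-0.0044],
    [-0.0349,-0.0066,-0.0044],
    [-0.0349,-0.0066,-0.0044],
    [-0.0349,-0.0066,-0.0044],
    [-0.0349,-0.0066,-0.0044],
    [-0.0349,-0.0066,-0.0044],
    [-0.0349,-0.0066,-0.0044],
    [-0.0349,-0.0066,-0.0044],
    [-0.0349,-0.0066,-0.0044],
    [-0.0349,-0.0066,-0.0044],
    [-0.0349,-0.0066,-0.0044],
    [-0.0349,-0.0066,-0.0044],
    [-0.0349,-0.0066,-0.0044],
    [-0.0349,-0.0066,-0.0044],
    [-0.0349,-0.0066,-0.0044],
    [0,0,0],
    [0,0,0]
  ],
  "rotation": [
    [0,0,0.0539],
    [0,0,0.0539],
    [0,0,0.0539],
    [0,0,0.0539],
    [0,0,0.0539],
    [0,0,0.0539],
    [0,0,0.0539],
    [0,0,0.0539],
    [0,0,0.0539],
    [0,0,0.0539],
    [0,0,0.0539],
    [0,0,0.0539],
    [0,0,0.0539],
    [0,0,0.0539],
    [0,0,0.0539],
    [0,0,0.0539],
    [0,0,0.0539],
    [0,0,0.0539],
    [0,0,0],
    [0,0,0]
  ],
  "jaw": [1,1,1,1,1,1,1,1,1,1,1,1,1,1,1,1,1,1,1,1],
  "newtons": 25
}}

```text
time_s: 2.2
tool_pos: [0.5599, 0.0791, 0.4841]
tool_rot: [180.0, -0.0, 102.7]
force: [0.1, 0.8, 0.2]
grip_width: 0.0871
grasp_force: 0.0
```

```bash
cat >> h.py <<'E'
def scan(c,roi=None):
    im=c['image'].astype(int);b,g,r=im[...,0],im[...,1],im[...,2];sat=im.max(2)-im.min(2)
    for n,m,z,a in(('green',(g-r>25),.012,150),('white12',im.min(2)>165,.012,300),('white15',im.min(2)>165,.015,300),('white10',im.min(2)>165,.010,300),('grey',(im.max(2)<130)&(sat<30),.01,500)):
        print(n);[print(' ',x) for x in rects(c,m,z,a)]
E
python3 - <<'E'
from h import *
plan(); c=cam('wrist','w1'); scan(c)
E
```

```text
t 2.2 gp [0.5599 0.0793 0.3206] rot [ 1.7998e+02 -4.0000e-02  1.0272e+02] w 0.0871 f 0.0 F [0.1 0.8 0.2] q7 4
green
  (395, 113, 641.1, 178.7, 39, 39, 39.4)
  (293, 108, 504.5, 153.9, 38, 38, 12.7)
  (415, 22, 635.3, 292.5, 40, 39, 12.7)
  (306, 4, 496.2, 280.7, 37, 12, 12.7)
white12
  (268, 305, 525.4, -150.8, 65, 52, 12.7)
  (369, 230, 650.7, 7.6, 63, 60, 12.7)
  (394, 113, 641.0, 178.3, 56, 55, 30.1)
  (293, 108, 504.6, 153.9, 56, 55, -23.4)
  (414, 24, 635.0, 291.6, 55, 56, 0.0)
white15
  (268, 305, 525.5, -148.8, 64, 52, 12.7)
  (369, 230, 650.1, 8.5, 62, 60, 12.7)
  (394, 113, 640.4, 178.0, 55, 55, 30.1)
  (293, 108, 504.9, 153.9, 55, 55, -23.4)
  (414, 24, 634.4, 290.6, 55, 55, 0.0)
white10
  (268, 305, 525.3, -152.1, 65, 52, 12.7)
  (369, 230, 651.2, 7.0, 63, 60, 12.7)
  (394, 113, 641.4, 178.4, 56, 56, 30.1)
  (293, 108, 504.4, 153.9, 56, 56, -23.4)
  (414, 24, 635.3, 292.3, 55, 56, 0.0)
grey
  (320, 306, 607.2, -138.6, 1113, 355, 12.7)
  (227, 71, 412.0, 181.2, 26, 80, 5.4)
```

View pics/w1.png

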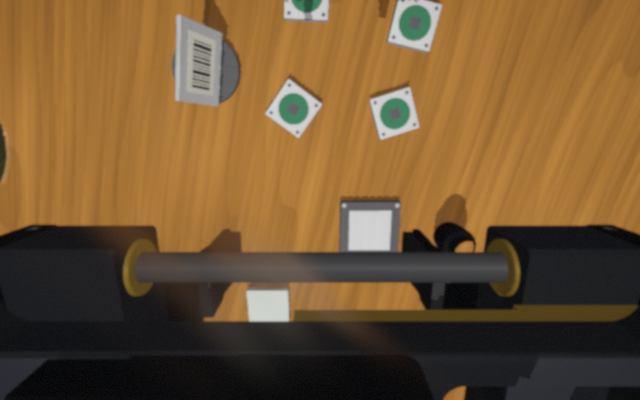

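The wrist view shows P1–P4 clearly: P4 at (394,113), P2 at (293,108), P3 at (414,24) and P1 cut off at the top. The gripper partly hides the base and pile, so I'll take one more look from the right.

Request:
{"api": "send_rows", "payload": {
  "xyz": [
    [-0.033,0.01,0],
    [-0.033,0.01,0],
    [-0.033,0.01,0],
    [-0.033,0.01,0],
    [-0.033,0.01,0],
    [-0.033,0.01,0],
    [-0.033,0.01,0],
    [-0.033,0.01,0],
    [-0.033,0.01,0],
    [-0.033,0.01,0],
    [0,0,0],
    [0,0,0],
    [0,0,0]
  ],
  "rotation": [
    [0,0,0],
    [0,0,0],
    [0,0,0],
    [0,0,0],
    [0,0,0],
    [0,0,0],
    [0,0,0],
    [0,0,0],
    [0,0,0],
    [0,0,0],
    [0,0,0],
    [0,0,0],
    [0,0,0]
  ],
  "jaw": [1,1,1,1,1,1,1,1,1,1,1,1,1]
}}

```text
time_s: 3.55
tool_pos: [0.7312, -0.2172, 0.4837]
tool_rot: [180.0, -0.1, 103.0]
force: [-0.1, -0.0, -0.1]
grip_width: 0.0868
grasp_force: 0.0
```

Run:
```python
from h import *
plan(); c=cam('wrist','w2'); scan(c)
plan(((.5046,.1539,.20),D(66.6),16))
```

```text
t 3.5 gp [ 0.7312 -0.2168  0.3202] rot [ 1.7998e+02 -1.1000e-01  1.0300e+02] w 0.0868 f 0.0 F [-0.1 -0.  -0.1] q7 36
green
white12
  (182, 91, 525.7, -154.6, 65, 65, 13.0)
white15
  (182, 91, 527.0, -154.6, 64, 65, 13.0)
white10
  (182, 91, 524.9, -154.6, 65, 65, 13.0)
grey
  (200, 224, 571.1, -346.1, 161, 70, 1.5)
  (261, 213, 663.0, -298.1, 52, 77, 27.4)
  (7, 99, 297.4, -218.5, 87, 25, -0.7)
  (56, 110, 366.9, -218.2, 119, 152, 20.6)
  (356, 283, 743.8, -456.1, 1080, 598, 26.7)
  (297, 14, 658.1, -23.8, 87, 26, 13.0)
t 3.6 gp [ 0.7311 -0.2168  0.3206] rot [ 1.7995e+02 -9.0000e-02  1.0301e+02] w 0.0867 f 0.0 F [-0.8  0.4  0.4] q7 36
16 x xyz [0.0225, -0.016, 0.0076] rot [0.0, -0.0001, 0.0397]
```

View pics/w2.png

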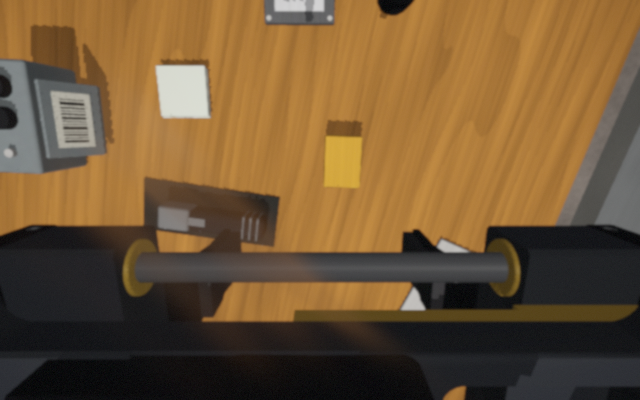

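The pile is at (182,91), the controller label at (73,120), the scanner mat at about (210,212) and the brass at (343,160). I'll stop once on the way to measure the base.

Request:
{"api": "send_rows", "payload": {
  "xyz": [
    [0.018,-0.022,0],
    [0.018,-0.022,0],
    [0.018,-0.022,0],
    [0.018,-0.022,0],
    [0.018,-0.022,0],
    [0,0,0],
    [0,0,0],
    [0,0,0]
  ],
  "rotation": [
    [0,0,0],
    [0,0,0],
    [0,0,0],
    [0,0,0],
    [0,0,0],
    [0,0,0],
    [0,0,0],
    [0,0,0]
  ],
  "jaw": [1,1,1,1,1,1,1,1]
}}

```text
time_s: 4.4
tool_pos: [0.6039, -0.1556, 0.4845]
tool_rot: [179.9, 0.0, 102.9]
force: [0.5, -0.6, -0.1]
grip_width: 0.0869
grasp_force: 0.0
```

Run:
```python
from h import *
plan(); c=cam('wrist','w3'); scan(c)
plan(((.5046,.1539,.05),D(66.6),14),((.5046,.1539,.0195),D(66.6),3))
```

```text
t 4.4 gp [ 0.6041 -0.1556  0.321 ] rot [1.7992e+02 2.0000e-02 1.0290e+02] w 0.0869 f 0.0 F [ 0.5 -0.6 -0.1] q7 31
green
white12
  (267, 156, 525.7, -154.4, 66, 65, 13.4)
  (383, 58, 650.9, 7.1, 63, 61, 12.9)
white15
  (267, 156, 526.1, -154.0, 65, 64, 13.4)
  (383, 58, 650.5, 6.5, 62, 60, 12.9)
white10
  (267, 156, 525.4, -154.7, 66, 65, 13.4)
  (383, 58, 651.2, 7.5, 63, 61, 12.9)
grey
  (109, 176, 307.8, -231.7, 43, 88, 9.7)
  (283, 289, 643.0, -328.2, 1115, 449, 12.8)
  (477, 65, 774.0, 27.0, 54, 48, 24.5)
  (384, 57, 650.9, 6.9, 88, 88, 12.9)
t 4.5 gp [ 0.6041 -0.156   0.3206] rot [1.7996e+02 3.0000e-02 1.0286e+02] w 0.0864 f 0.0 F [1.  0.1 0.2] q7 31
14 x xyz [0.022, -0.0088, 0.0193] rot [0.0001, 0.0, 0.0452]
3 x xyz [-0.0001, 0.0002, 0.0103] rot [-0.0002, 0.0001, 0.0]
```

Run:
```python
from h import *
plan(((.5046,.1539,.08),D(156.6),14),((.5046,.1539,.0195),D(156.6),4))
```

```text
t 4.5 gp [ 0.6041 -0.156   0.3206] rot [1.7996e+02 3.0000e-02 1.0286e+02] w 0.0864 f 0.0 F [1.  0.1 0.2] q7 31
14 x xyz [0.0227, 0.0082, 0.0172] rot [0.0, 0.0001, -0.067]
4 x xyz [-0.0002, 0.0001, 0.0151] rot [0.0001, -0.0001, 0.0]
```

Request:
{"api": "send_rows", "payload": {
  "xyz": [
    [0.0227,0.0082,0.0172],
    [0.0227,0.0082,0.0172],
    [0.0227,0.0082,0.0172],
    [0.0227,0.0082,0.0172],
    [0.0227,0.0082,0.0172],
    [0.0227,0.0082,0.0172],
    [0.0227,0.0082,0.0172],
    [0.0227,0.0082,0.0172],
    [0.0227,0.0082,0.0172],
    [0.0227,0.0082,0.0172],
    [0.0227,0.0082,0.0172],
    [0.0227,0.0082,0.0172],
    [0.0227,0.0082,0.0172],
    [0.0227,0.0082,0.0172],
    [0,0,0],
    [0,0,0]
  ],
  "rotation": [
    [0,0,-0.067],
    [0,0,-0.067],
    [0,0,-0.067],
    [0,0,-0.067],
    [0,0,-0.067],
    [0,0,-0.067],
    [0,0,-0.067],
    [0,0,-0.067],
    [0,0,-0.067],
    [0,0,-0.067],
    [0,0,-0.067],
    [0,0,-0.067],
    [0,0,-0.067],
    [0,0,-0.067],
    [0,0,0],
    [0,0,0]
  ],
  "jaw": [1,1,1,1,1,1,1,1,1,1,1,1,1,1,1,1]
}}

```text
time_s: 6.05
tool_pos: [0.5038, 0.1537, 0.2428]
tool_rot: [-180.0, 0.0, 156.5]
force: [0.9, -0.2, 0.6]
grip_width: 0.087
grasp_force: 0.0
```

Run:
```python
from h import *
plan(((.5046,.1539,.0195),D(156.6),4))
print(rects(cam('wrist'),cam('wrist','w4')['image'].min(2)>165,.012,300))
```

```text
t 6.0 gp [0.5038 0.1536 0.0793] rot [-1.7995e+02  1.0000e-02  1.5654e+02] w 0.087 f 0.0 F [ 0.9 -0.2  0.6] q7 50
4 x xyz [-0.0001, 0.0001, 0.015] rot [-0.0002, 0.0, -0.0003]
[(312, 228, 501.6, 155.4, 56, 51, -23.4), (272, 41, 388.4, 174.8, 81, 24, -7.6), (213, 19, 364.1, 147.6, 11, 30, 6.2), (165, 8, 345.5, 122.8, 6, 24, 5.5)]
```

Request:
{"api": "send_rows", "payload": {
  "xyz": [
    [0,0,0.015],
    [0,0,0.015],
    [0,0,0.015],
    [0,0,0.015],
    [0,0,0],
    [0,0,0],
    [0,0,0],
    [0,0,0],
    [0,0,0],
    [0,0,0],
    [0,0,0],
    [0,0,0],
    [0,0,0],
    [0,0,-0.025],
    [0,0,-0.025],
    [0,0,-0.025],
    [0,0,-0.025],
    [0,0,0]
  ],
  "rotation": [
    [0,0,0],
    [0,0,0],
    [0,0,0],
    [0,0,0],
    [0,0,0],
    [0,0,0],
    [0,0,0],
    [0,0,0],
    [0,0,0],
    [0,0,0],
    [0,0,0],
    [0,0,0],
    [0,0,0],
    [0,0,0],
    [0,0,0],
    [0,0,0],
    [0,0,0],
    [0,0,0]
  ],
  "jaw": [1,1,1,1,1,1,0.4,0.4,0.4,0.4,0.4,0.4,0.4,0.4,0.4,0.4,0.4,0.4],
  "newtons": 30
}}

```text
time_s: 7.95
tool_pos: [0.5046, 0.1541, 0.2865]
tool_rot: [179.7, 0.3, 156.6]
force: [0.9, -0.0, -0.8]
grip_width: 0.0558
grasp_force: 30.0
```

Run:
```python
from h import *
plan(((.651,.0072,.11),D(102.9),10),((.651,.0072,.031),D(102.9),4))
```

```text
t 8.0 gp [0.5055 0.1546 0.123 ] rot [179.72   0.25 156.56] w 0.0558 f 30.0 F [ 0.9 -0.  -0.8] q7 49
10 x xyz [-0.0215, 0.0009, 0.0013] rot [0.0007, 0.0002, 0.0937]
4 x xyz [0.0001, 0.0001, 0.0199] rot [-0.0001, 0.0, -0.0001]
```

Request:
{"api": "send_rows", "payload": {
  "xyz": [
    [-0.0215,0.0009,0.001],
    [-0.0215,0.0009,0.001],
    [-0.0215,0.0009,0.001],
    [-0.0215,0.0009,0.001],
    [-0.0215,0.0009,0.001],
    [-0.0215,0.0009,0.001],
    [-0.0215,0.0009,0.001],
    [-0.0215,0.0009,0.001],
    [-0.0215,0.0009,0.001],
    [-0.0215,0.0009,0.001],
    [0,0,0],
    [0,0,0],
    [0,0,0]
  ],
  "rotation": [
    [0,0,0.0937],
    [0,0,0.0937],
    [0,0,0.0937],
    [0,0,0.0937],
    [0,0,0.0937],
    [0,0,0.0937],
    [0,0,0.0937],
    [0,0,0.0937],
    [0,0,0.0937],
    [0,0,0.0937],
    [0,0,0],
    [0,0,0],
    [0,0,0]
  ],
  "jaw": [0.4,0.4,0.4,0.4,0.4,0.4,0.4,0.4,0.4,0.4,0.4,0.4,0.4]
}}

```text
time_s: 9.25
tool_pos: [0.649, 0.0081, 0.2723]
tool_rot: [-179.9, -0.1, 103.0]
force: [0.0, 0.1, -1.3]
grip_width: 0.055
grasp_force: 30.0
```

Run:
```python
from h import *
plan(((.651,.0072,.031),D(102.9),4))
c=cam('wrist','w5');print(rects(c,c['image'].min(2)>165,.1,300))
```

```text
t 9.2 gp [0.6488 0.0083 0.1088] rot [-1.7993e+02 -8.0000e-02  1.0303e+02] w 0.055 f 30.0 F [ 0.   0.1 -1.3] q7 19
4 x xyz [-0.0004, 0.0005, 0.0194] rot [-0.0003, -0.0003, 0.0006]
[(321, 296, 654.1, -12.7, 56, 14, 13.1), (364, 235, 666.1, 23.5, 16, 16, 13.1), (281, 235, 628.1, 14.4, 13, 18, 1.2), (323, 188, 642.1, 44.2, 40, 14, 13.1)]
```

View pics/w5.png

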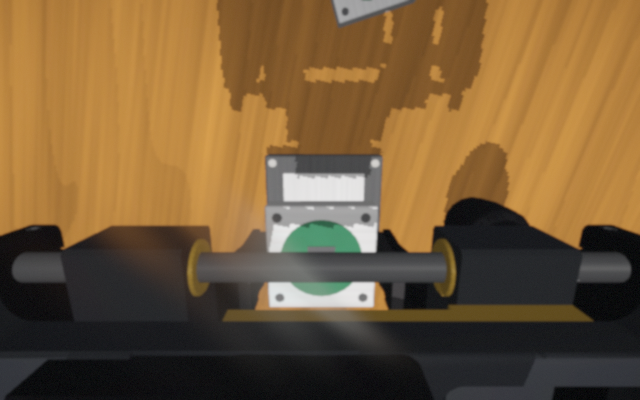

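The held plate spans rows 206–308, centred at column 322. The base is behind it with its edge at row 155, and the two are parallel.

Run:
```python
from h import *
c=cam('wrist')
a=pix2w(c,322,206,.1015);b=pix2w(c,322,308,.1015);print(a,b,np.linalg.norm(a-b),(a+b)/2)
for p in((266,155),(381,155)): print(pix2w(c,*p,.01))
B=Ro.from_euler('z',12.9,degrees=True).as_matrix()
for s in((-1,1),(1,1)): print(w2pix(c,np.array([.651,.0072,.01])+B@np.array([.045*s[0],.045*s[1],0])))
```

```text
[0.6437472  0.03527163 0.1015    ] [ 0.65656033 -0.01976962  0.1015    ] 0.056512968838699294 [0.65015377 0.00775101 0.1015    ]
[0.59893807 0.04116151 0.01      ]
[0.68392497 0.0608878  0.01      ]
[263.56834892 154.63111407]
[382.21431837 154.98006769]
```

Request:
{"api": "send_rows", "payload": {
  "xyz": [
    [-0.0003,0.0003,0.0194],
    [-0.0003,0.0002,0.0194],
    [-0.0003,0.0002,0.0194],
    [-0.0003,0.0002,0.0194],
    [0,0,0.0005],
    [0,0,0.0005],
    [0,0,0],
    [0,0,0],
    [0,0,0],
    [0,0,0],
    [0,0,0],
    [0,0,0],
    [0,0,0],
    [0,0,-0.02],
    [0,0,-0.03],
    [0,0,-0.04],
    [0,0,-0.04],
    [0,0,0],
    [0,0,0]
  ],
  "rotation": [
    [0,0,0],
    [0,0,0],
    [0,0,0],
    [0,0,0],
    [0,0,0],
    [0,0,0],
    [0,0,0],
    [0,0,0],
    [0,0,0],
    [0,0,0],
    [0,0,0],
    [0,0,0],
    [0,0,0],
    [0,0,0],
    [0,0,0],
    [0,0,0],
    [0,0,0],
    [0,0,0],
    [0,0,0]
  ],
  "jaw": [0.4,0.4,0.4,0.4,0.4,0.4,0.4,0.4,0.85,0.85,0.85,0.85,0.85,1,1,1,1,1,1]
}}

```text
time_s: 11.25
tool_pos: [0.6508, 0.0055, 0.3258]
tool_rot: [179.8, 0.0, 102.9]
force: [-0.4, 0.6, -0.4]
grip_width: 0.0866
grasp_force: 0.0
```

Run:
```python
from h import *
c=cam('wrist','w6')
plan(((.526,-.1541,.10),D(103.1),11),((.526,-.1541,.0300),D(103.1),5))
B=Ro.from_euler('z',12.9,degrees=True).as_matrix()
print(w2pix(c,np.array([.650,.0073,.022])+B@np.array([-.028,.028,0])),w2pix(c,np.array([.650,.0073,.022])+B@np.array([.028,.028,0])))
t=cam('top');im=t['image'];roi=np.zeros(im.shape[:2],bool);roi[130:300,160:470]=1
for z in(.012,.015,.022):print(z,[x for x in rects(t,(im.min(2)>165)&roi,z,100)])
g=im.astype(int);print(rects(t,(g[...,1]-g[...,2]>25)&roi,.022,30))
```

```text
t 11.3 gp [0.6502 0.0057 0.1606] rot [-1.7997e+02 -2.0000e-02  1.0289e+02] w 0.0868 f 0.0 F [-0.2  0.1 -0.2] q7 18
11 x xyz [-0.0116, -0.0143, 0.0055] rot [0.0, 0.0, -0.0003]
5 x xyz [0.0, 0.0001, 0.014] rot [-0.0001, -0.0001, -0.0001]
[287.78725097 165.06247932] [350.43488623 165.0380185 ]
0.012 [(246, 232, 493.2, 293.0, 55, 55, 10.3), (385, 221, 525.9, -154.5, 65, 63, 13.0)]
0.015 [(246, 232, 493.1, 292.6, 55, 55, 10.3), (385, 221, 525.7, -154.1, 65, 63, 13.0)]
0.022 [(246, 232, 492.9, 291.4, 54, 55, 10.3), (385, 221, 525.4, -153.0, 65, 63, 13.0)]
[(245, 232, 492.5, 293.4, 38, 38, -0.4), (246, 188, 634.8, 290.0, 35, 36, -0.3), (281, 186, 640.6, 177.9, 36, 35, 0.0)]
```

View pics/w6.png

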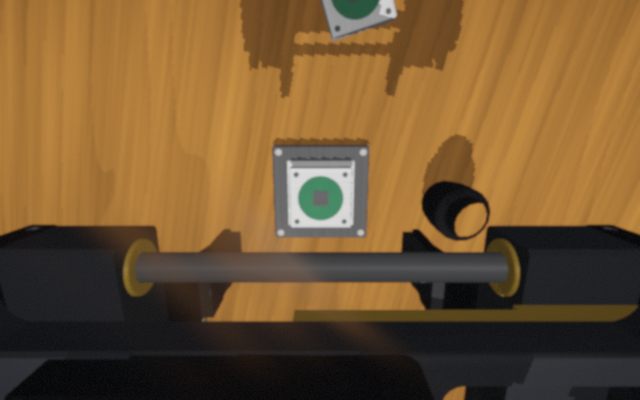

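The plate lies square in the base: plate columns 288–353 against base 274–368. Next, sheet 3.

Request:
{"api": "send_rows", "payload": {
  "xyz": [
    [-0.0116,-0.0143,0.0055],
    [-0.0116,-0.0143,0.0055],
    [-0.0116,-0.0143,0.0055],
    [-0.0116,-0.0143,0.0055],
    [-0.0116,-0.0143,0.0055],
    [-0.0116,-0.0143,0.0055],
    [-0.0116,-0.0143,0.0055],
    [-0.0116,-0.0143,0.0055],
    [-0.0116,-0.0143,0.0055],
    [-0.0116,-0.0143,0.0055],
    [-0.0116,-0.0143,0.0055],
    [0,0,0.02],
    [0,0,0.02],
    [0,0,0.015],
    [0,0,0],
    [0,0,0],
    [0,0,0]
  ],
  "rotation": [
    [0,0,0],
    [0,0,0],
    [0,0,0],
    [0,0,0],
    [0,0,0],
    [0,0,0],
    [0,0,0],
    [0,0,0],
    [0,0,0],
    [0,0,0],
    [0,0,0],
    [0,0,0],
    [0,0,0],
    [0,0,0],
    [0,0,0],
    [0,0,0],
    [0,0,0]
  ],
  "jaw": [1,1,1,1,1,1,1,1,1,1,1,1,1,1,1,1,1]
}}

```text
time_s: 13.05
tool_pos: [0.5262, -0.1541, 0.21]
tool_rot: [179.9, 0.0, 102.9]
force: [-0.6, 0.1, -0.0]
grip_width: 0.0871
grasp_force: 0.0
```

Run:
```python
from h import *
plan(((.526,-.1541,.0300),D(103.1),2)); c=cam('wrist','w7'); print(rects(c,c['image'].min(2)>150,.015,300)); plan()
```

```text
t 13.1 gp [ 0.5265 -0.1541  0.0465] rot [1.7991e+02 4.0000e-02 1.0289e+02] w 0.0871 f 0.0 F [-0.6  0.1 -0. ] q7 36
2 x xyz [0.0, -0.0001, 0.0082] rot [0.0008, 0.0003, -0.0018]
[(320, 285, 533.3, -182.4, 64, 5, 12.9), (320, 218, 523.2, -141.9, 66, 40, 12.9), (610, 33, 646.2, -10.6, 27, 24, 12.9), (588, 45, 641.3, -13.5, 40, 28, 12.9)]
t 13.1 gp [ 0.5266 -0.1541  0.0466] rot [1.7989e+02 4.0000e-02 1.0289e+02] w 0.0871 f 0.0 F [-0.8  0.8 -0.2] q7 36
```

View pics/w7.png

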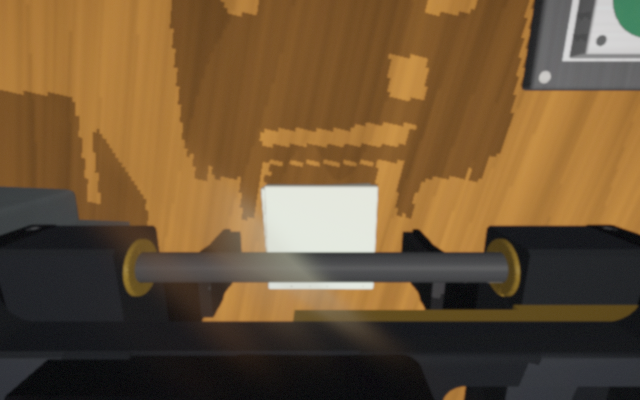

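The pile's top sheet spans columns 262–377 and rows 185–290, centred between the fingers. I'll descend 16.5 mm and grip only that sheet.

Request:
{"api": "send_rows", "payload": {
  "xyz": [
    [0.0003,0,0.0085],
    [0,0,0.008],
    [0,0,0],
    [0,0,0],
    [0,0,0],
    [0,0,0],
    [0,0,0],
    [0,0,0],
    [0,0,0],
    [0,0,-0.01],
    [0,0,-0.03],
    [0,0,-0.04],
    [0,0,-0.02],
    [0,0,0],
    [0,0,0],
    [0,0,0]
  ],
  "rotation": [
    [0,0,0],
    [0,0,0],
    [0,0,0],
    [0,0,0],
    [0,0,0],
    [0,0,0],
    [0,0,0],
    [0,0,0],
    [0,0,0],
    [0,0,0],
    [0,0,0],
    [0,0,0],
    [0,0,0],
    [0,0,0],
    [0,0,0],
    [0,0,0]
  ],
  "jaw": [1,1,1,1,0.5,0.5,0.5,0.5,0.5,0.5,0.5,0.5,0.5,0.5,0.5,0.5]
}}

```text
time_s: 14.7
tool_pos: [0.525, -0.1533, 0.2915]
tool_rot: [-179.9, -0.0, 102.9]
force: [0.4, 0.8, -1.2]
grip_width: 0.0634
grasp_force: 30.0
```

Run:
```python
from h import *
plan(((.650,.0070,.11),D(102.9),11),((.650,.0070,.042),D(102.9),4)); c=cam('wrist','w8')
t=cam('top');im=t['image'];roi=np.zeros(im.shape[:2],bool);roi[130:300,360:470]=1
print(rects(t,(im.min(2)>165)&roi,.01,30))
```

```text
t 14.7 gp [ 0.5247 -0.1532  0.128 ] rot [-1.7989e+02 -5.0000e-02  1.0289e+02] w 0.0634 f 30.0 F [ 0.4  0.8 -1.2] q7 32
11 x xyz [0.0117, 0.0143, 0.0016] rot [-0.0002, -0.0001, 0.0]
4 x xyz [-0.0001, 0.0001, 0.0171] rot [0.0001, 0.0001, -0.0001]
[(378, 223, 518.8, -130.7, 62, 13, 14.9)]
```

View pics/w8.png

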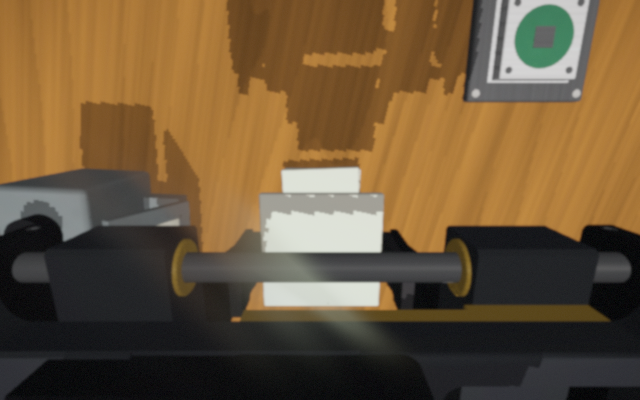

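Run:
```python
from h import *
c=cam('wrist');B=Ro.from_euler('z',13.1,degrees=True).as_matrix()
for z in(.005,.010,.015):
    print(z,[w2pix(c,np.array([.5262,-.1538,z])+B@np.array([s*.032,.032,0])).round(1) for s in(-1,1)])
g=cv2.cvtColor(c['image'],cv2.COLOR_BGR2GRAY).astype(int)
print(g[155:200,320]); print(g[180,270:292],g[180,350:370]);print(g[200:312:1,300])
for z in(.103,.108,.113): print(pix2w(c,320,193,z),pix2w(c,320,306,z))
```

```text
0.005 [array([284.2, 166.6]), array([360.4, 166.3])]
0.01 [array([283.5, 167.4]), array([361.1, 167.1])]
0.015 [array([282.8, 168.2]), array([361.8, 168. ])]
[138 139 136 133 127 116 100  92  90  91  90  94 114 159 197 217 222 223
 223 224 224 224 224 224 224 224 224 224 224 224 224 224 224 224 224 222
 214 190 156 145 154 159 160 160 160]
[145 145 146 146 145 144 142 142 141 138 139 158 192 214 222 224 224 224
 224 224 224 224] [223 223 223 223 224 223 222 217 203 187 172 157 145 142 140 141 141 141
 141 141]
[159 159 159 160 160 159 160 160 161 160 165 181 203 219 223 224 224 224
 224 224 225 224 224 224 224 224 224 224 224 224 223 224 224 223 224 224
 224 224 223 224 224 224 223 223 223 223 222 222 223 222 218 200 156 107
  91  94  98  99 103 106 109 111 114 116 119 121 124 126 128 128 128 127
 126 124 125 123 124 122 123 122 124 140 175 202 212 214 214 214 213 213
 214 213 213 213 213 213 214 215 215 216 216 217 217 217 214 200 169 143
 134 122 103  92]
[ 0.51789033 -0.12404918  0.103     ] [ 0.53320795 -0.19119093  0.103     ]
[ 0.51767236 -0.12296419  0.108     ] [ 0.53253668 -0.188119    0.108     ]
[ 0.51745439 -0.1218792   0.113     ] [ 0.53186541 -0.18504707  0.113     ]
```

One sheet held: the remaining pile edge at row 168 is 78 px wide, which matches a top at z=10 mm. Now placing it.

Request:
{"api": "send_rows", "payload": {
  "xyz": [
    [0.0117,0.0143,0.0016],
    [0.0117,0.0143,0.0016],
    [0.0117,0.0143,0.0016],
    [0.0117,0.0143,0.0016],
    [0.0117,0.0143,0.0016],
    [0.0117,0.0143,0.0016],
    [0.0117,0.0143,0.0016],
    [0.0117,0.0143,0.0016],
    [0.0117,0.0143,0.0016],
    [0.0117,0.0143,0.0016],
    [0.0117,0.0143,0.0016],
    [0,0,0.02],
    [0,0,0.02],
    [0,0,0],
    [0,0,0],
    [0,0,0]
  ],
  "rotation": [
    [0,0,0],
    [0,0,0],
    [0,0,0],
    [0,0,0],
    [0,0,0],
    [0,0,0],
    [0,0,0],
    [0,0,0],
    [0,0,0],
    [0,0,0],
    [0,0,0],
    [0,0,0],
    [0,0,0],
    [0,0,0],
    [0,0,0],
    [0,0,0]
  ],
  "jaw": [0.5,0.5,0.5,0.5,0.5,0.5,0.5,0.5,0.5,0.5,0.5,0.5,0.5,0.5,0.5,0.5]
}}

```text
time_s: 16.45
tool_pos: [0.651, 0.0069, 0.2363]
tool_rot: [179.9, 0.0, 102.9]
force: [-0.9, 0.2, -0.1]
grip_width: 0.0633
grasp_force: 30.0
```

Run:
```python
from h import *
plan(((.6503,.0068,.0417),D(102.9),3))
```

```text
t 16.4 gp [0.6513 0.0069 0.0728] rot [1.7989e+02 2.0000e-02 1.0286e+02] w 0.0633 f 30.0 F [-0.9  0.2 -0.1] q7 20
3 x xyz [0.0, -0.0002, 0.0104] rot [0.0007, 0.0001, -0.0002]
```

Request:
{"api": "send_rows", "payload": {
  "xyz": [
    [0,-0.0003,0.0105],
    [0,-0.0003,0.0105],
    [0,-0.0002,0.0102],
    [0,0,0],
    [0,0,0],
    [0,0,0],
    [0,0,0],
    [0,0,0],
    [0,0,0],
    [0,0,-0.02],
    [0,0,-0.03],
    [0,0,-0.03],
    [0,0,0],
    [0,0,0]
  ],
  "rotation": [
    [0,0,0],
    [0,0,0],
    [0,0,0],
    [0,0,0],
    [0,0,0],
    [0,0,0],
    [0,0,0],
    [0,0,0],
    [0,0,0],
    [0,0,0],
    [0,0,0],
    [0,0,0],
    [0,0,0],
    [0,0,0]
  ],
  "jaw": [0.5,0.5,0.5,0.5,0.5,0.9,0.9,0.9,0.9,1,1,1,1,1]
}}

```text
time_s: 17.85
tool_pos: [0.6497, 0.0068, 0.2846]
tool_rot: [179.9, -0.0, 102.9]
force: [-1.5, -0.6, -0.8]
grip_width: 0.0868
grasp_force: 0.0
```

Run:
```python
from h import *
plan(((.641,.1783,.08),D(120.2),9),((.641,.1783,.0195),D(120.2),4))
c=cam('wrist','w9');B=Ro.from_euler('z',12.9,degrees=True).as_matrix()
im=c['image'];m=(im.min(2)>150);m[:100]=0;print(rects(c,m,.027,300))
print([w2pix(c,np.array([.6503,.0068,.027])+B@np.array([s*.032,.032,0])).round(1) for s in(-1,1)])
```

```text
t 17.9 gp [0.65   0.0069 0.1211] rot [179.89  -0.   102.88] w 0.0868 f 0.0 F [-1.5 -0.6 -0.8] q7 19
9 x xyz [0.0183, 0.0058, 0.0046] rot [0.0002, 0.0, -0.0336]
4 x xyz [-0.0001, 0.0, 0.0151] rot [0.0, 0.0001, 0.0]
[(318, 211, 647.2, 5.9, 70, 65, 12.9)]
[array([277.9, 170.6]), array([363. , 170.6])]
```

Request:
{"api": "send_rows", "payload": {
  "xyz": [
    [0.0183,0.0058,0.0046],
    [0.0183,0.0058,0.0046],
    [0.0183,0.0058,0.0046],
    [0.0183,0.0058,0.0046],
    [0.0183,0.0058,0.0046],
    [0.0183,0.0058,0.0046],
    [0.0183,0.0058,0.0046],
    [0.0183,0.0058,0.0046],
    [0.0183,0.0058,0.0046],
    [0,0,0.015],
    [0,0,0.015],
    [0,0,0],
    [0,0,0],
    [0,0,0]
  ],
  "rotation": [
    [0,0,-0.0336],
    [0,0,-0.0336],
    [0,0,-0.0336],
    [0,0,-0.0336],
    [0,0,-0.0336],
    [0,0,-0.0336],
    [0,0,-0.0336],
    [0,0,-0.0336],
    [0,0,-0.0336],
    [0,0,0],
    [0,0,0],
    [0,0,0],
    [0,0,0],
    [0,0,0]
  ],
  "jaw": [1,1,1,1,1,1,1,1,1,1,1,1,1,1]
}}

```text
time_s: 19.3
tool_pos: [0.641, 0.1774, 0.2128]
tool_rot: [180.0, 0.0, 120.1]
force: [-0.0, 0.3, -0.3]
grip_width: 0.087
grasp_force: 0.0
```

```bash
cat >> h.py <<'E'
def edges(c,z,u=320,thr=110):
    """rows where the bright/dark pattern changes along column u -> plate extent along tool x"""
    g=cv2.cvtColor(c['image'],cv2.COLOR_BGR2GRAY).astype(int)
    k=[v for v in range(120,330) if (g[v,u]>thr)!=(g[v-1,u]>thr)]
    print('col',u,[(v,pix2w(c,u,v,z)[:2].round(4).tolist()) for v in k])
E
python3 - <<'E'
from h import *
plan(((.641,.1783,.0195),D(120.2),3)); c=cam('wrist','w10'); edges(c,.012,285,165);edges(c,.012,355,165)
E
```

```text
t 19.3 gp [0.6412 0.1774 0.0493] rot [1.7997e+02 4.0000e-02 1.2010e+02] w 0.087 f 0.0 F [-0.   0.3 -0.3] q7 20
3 x xyz [0.0003, 0.0001, 0.0099] rot [0.0002, 0.0002, -0.0006]
col 285 [(203, [0.613, 0.1854]), (252, [0.6278, 0.1582])]
col 355 [(191, [0.6448, 0.2121]), (199, [0.6473, 0.2081]), (202, [0.6483, 0.2065]), (252, [0.6648, 0.1797])]
```

Request:
{"api": "send_rows", "payload": {
  "xyz": [
    [0.0003,0.0001,0.0099],
    [0.0003,0.0001,0.0099],
    [0.0003,0.0001,0.0099],
    [0,0,0],
    [0,0,0],
    [0,0,0],
    [0,0,0],
    [0,0,0],
    [0,0,0],
    [0,0,0],
    [0,0,0],
    [0,0,-0.02],
    [0,0,-0.03],
    [0,0,-0.03],
    [0,0,-0.03],
    [0,0,0],
    [0,0,0]
  ],
  "rotation": [
    [0,0,0],
    [0,0,0],
    [0,0,0],
    [0,0,0],
    [0,0,0],
    [0,0,0],
    [0,0,0],
    [0,0,0],
    [0,0,0],
    [0,0,0],
    [0,0,0],
    [0,0,0],
    [0,0,0],
    [0,0,0],
    [0,0,0],
    [0,0,0],
    [0,0,0]
  ],
  "jaw": [1,1,1,1,0.4,0.4,0.4,0.4,0.4,0.4,0.4,0.4,0.4,0.4,0.4,0.4,0.4]
}}

```text
time_s: 21.05
tool_pos: [0.64, 0.1796, 0.2922]
tool_rot: [-180.0, -0.0, 120.2]
force: [-0.3, 0.3, -1.4]
grip_width: 0.0559
grasp_force: 30.0
```

Run:
```python
from h import *
plan(((.650,.0068,.12),D(102.9),9),((.650,.0068,.0467),D(102.9),4))
c=cam('wrist','w11'); o=env.get_obs()['tool_pos'][2]-.1635-.0075; edges(c,o,300,140);edges(c,o,340,140)
```

```text
t 21.1 gp [0.6399 0.1797 0.1287] rot [-1.7998e+02 -2.0000e-02  1.2021e+02] w 0.0559 f 30.0 F [-0.3  0.3 -1.4] q7 19
9 x xyz [-0.0182, -0.0064, 0.001] rot [0.0, 0.0, 0.0336]
4 x xyz [-0.0001, 0.0001, 0.0182] rot [-0.0001, -0.0001, 0.0]
col 300 [(139, [0.6021, 0.2264]), (145, [0.6035, 0.224]), (174, [0.6103, 0.2119]), (183, [0.6125, 0.2081]), (186, [0.6132, 0.2068]), (193, [0.6149, 0.2037]), (200, [0.6166, 0.2006]), (209, [0.6189, 0.1966]), (226, [0.6232, 0.1889]), (291, [0.641, 0.1572]), (310, [0.6466, 0.1472])]
col 340 [(156, [0.6225, 0.2291]), (163, [0.6243, 0.2262]), (167, [0.6252, 0.2246]), (168, [0.6255, 0.2242]), (169, [0.6257, 0.2237]), (175, [0.6273, 0.2212]), (207, [0.6355, 0.2075]), (225, [0.6404, 0.1995]), (292, [0.6597, 0.1674]), (310, [0.6653, 0.1581])]
```

Request:
{"api": "send_rows", "payload": {
  "xyz": [
    [-0.0182,-0.0064,0.001],
    [-0.0182,-0.0064,0.001],
    [-0.0182,-0.0064,0.001],
    [-0.0182,-0.0064,0.001],
    [-0.0182,-0.0064,0.001],
    [-0.0182,-0.0064,0.001],
    [-0.0182,-0.0064,0.001],
    [-0.0182,-0.0064,0.001],
    [-0.0182,-0.0064,0.001],
    [0,0,0.02],
    [0,0,0.02],
    [0,0,0],
    [0,0,0],
    [0,0,0]
  ],
  "rotation": [
    [0,0,0.0336],
    [0,0,0.0336],
    [0,0,0.0336],
    [0,0,0.0336],
    [0,0,0.0336],
    [0,0,0.0336],
    [0,0,0.0336],
    [0,0,0.0336],
    [0,0,0.0336],
    [0,0,0],
    [0,0,0],
    [0,0,0],
    [0,0,0],
    [0,0,0]
  ],
  "jaw": [0.4,0.4,0.4,0.4,0.4,0.4,0.4,0.4,0.4,0.4,0.4,0.4,0.4,0.4]
}}

```text
time_s: 22.5
tool_pos: [0.6503, 0.0067, 0.2449]
tool_rot: [179.9, 0.0, 102.9]
force: [0.2, -0.5, -1.2]
grip_width: 0.0554
grasp_force: 30.0
```

Run:
```python
from h import *
plan(((.650,.0075,.0468),D(102.9),3))
c=cam('wrist','w12')
```

```text
t 22.5 gp [0.6506 0.0068 0.0814] rot [1.7989e+02 1.0000e-02 1.0287e+02] w 0.0554 f 30.0 F [ 0.2 -0.5 -1.2] q7 19
3 x xyz [0.0003, -0.0001, 0.0115] rot [0.0007, 0.0001, -0.0002]
```

View pics/w12.png

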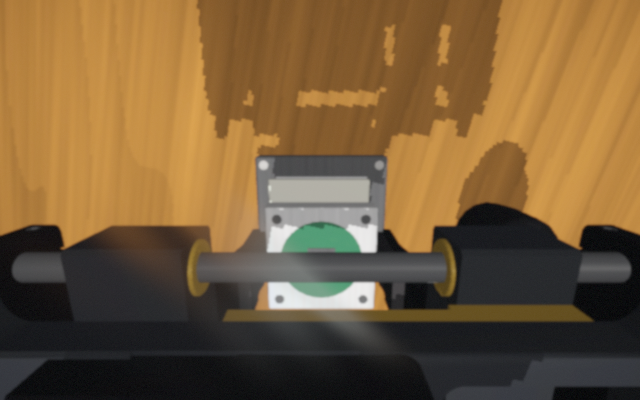

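The held plate spans rows 207–309 and columns 266–379, with the base at 257–386. The sheet, columns 268–371, is about 1 mm to one side, which is fine. Lowering.

Request:
{"api": "send_rows", "payload": {
  "xyz": [
    [0.0003,-0.0002,0.0115],
    [0.0003,-0.0001,0.0115],
    [0.0002,-0.0001,0.0115],
    [0,0,0],
    [0,0,0],
    [0,0,0],
    [0,0,0],
    [0,0,0],
    [0,0,0],
    [0,0,-0.02],
    [0,0,-0.03],
    [0,0,-0.03],
    [0,0,0],
    [0,0,0]
  ],
  "rotation": [
    [0,0,0],
    [0,0,0],
    [0,0,0],
    [0,0,0],
    [0,0,0],
    [0,0,0],
    [0,0,0],
    [0,0,0],
    [0,0,0],
    [0,0,0],
    [0,0,0],
    [0,0,0],
    [0,0,0],
    [0,0,0]
  ],
  "jaw": [0.4,0.4,0.4,0.4,0.4,0.9,0.9,0.9,0.9,1,1,1,1,1]
}}

```text
time_s: 23.95
tool_pos: [0.649, 0.0075, 0.2891]
tool_rot: [-180.0, -0.0, 102.9]
force: [0.1, 0.5, -0.2]
grip_width: 0.0869
grasp_force: 0.0
```

Run:
```python
from h import *
plan(((.5262,-.1541,.08),D(103.1),11))
t=cam('top','t2');im=t['image'];roi=np.zeros(im.shape[:2],bool);roi[130:300,360:470]=1
print(rects(t,(im.min(2)>165)&roi,.01,30))
```

```text
t 23.9 gp [0.649  0.0075 0.1256] rot [-1.8000e+02 -1.0000e-02  1.0288e+02] w 0.0869 f 0.0 F [ 0.1  0.5 -0.2] q7 18
11 x xyz [-0.0118, -0.0142, 0.0041] rot [0.0, 0.0, -0.0004]
[(385, 221, 525.0, -154.6, 63, 64, 13.7)]
```

Request:
{"api": "send_rows", "payload": {
  "xyz": [
    [-0.0118,-0.0142,0.0041],
    [-0.0118,-0.0142,0.0041],
    [-0.0118,-0.0142,0.0041],
    [-0.0118,-0.0142,0.0041],
    [-0.0118,-0.0142,0.0041],
    [-0.0118,-0.0142,0.0041],
    [-0.0118,-0.0142,0.0041],
    [-0.0118,-0.0142,0.0041],
    [-0.0118,-0.0142,0.0041],
    [-0.0118,-0.0142,0.0041],
    [-0.0118,-0.0142,0.0041],
    [0,0,0.02],
    [0,0,0.018],
    [0,0,0],
    [0,0,0],
    [0,0,0],
    [0,0,0]
  ],
  "rotation": [
    [0,0,0],
    [0,0,0],
    [0,0,0],
    [0,0,0],
    [0,0,0],
    [0,0,0],
    [0,0,0],
    [0,0,0],
    [0,0,0],
    [0,0,0],
    [0,0,0],
    [0,0,0],
    [0,0,0],
    [0,0,0],
    [0,0,0],
    [0,0,0],
    [0,0,0]
  ],
  "jaw": [1,1,1,1,1,1,1,1,1,1,1,1,1,1,1,1,1]
}}

```text
time_s: 25.7
tool_pos: [0.5264, -0.1539, 0.2071]
tool_rot: [179.9, 0.0, 102.9]
force: [-0.7, -0.3, 0.2]
grip_width: 0.087
grasp_force: 0.0
```

Run:
```python
from h import *
plan(((.5255,-.1543,.0250),D(103.1),2));plan(); c=cam('wrist','w13'); edges(c,.01,290,180);edges(c,.01,350,180)
```

```text
t 25.7 gp [ 0.5267 -0.1539  0.0436] rot [1.7989e+02 3.0000e-02 1.0290e+02] w 0.087 f 0.0 F [-0.7 -0.3  0.2] q7 36
2 x xyz [-0.0001, -0.0005, 0.0093] rot [0.001, 0.0003, -0.0018]
t 25.7 gp [ 0.5267 -0.1539  0.0436] rot [1.7989e+02 3.0000e-02 1.0290e+02] w 0.087 f 0.0 F [-0.7 -0.3  0.2] q7 36
col 290 [(189, [0.5032, -0.1281]), (252, [0.5109, -0.1658]), (283, [0.515, -0.1859]), (290, [0.516, -0.1906])]
col 350 [(187, [0.5362, -0.1194]), (252, [0.546, -0.1578]), (283, [0.551, -0.1777]), (289, [0.552, -0.1816])]
```

Request:
{"api": "send_rows", "payload": {
  "xyz": [
    [-0.0005,-0.0003,0.0093],
    [-0.0005,0,0.0093],
    [0,0,0],
    [0,0,0],
    [0,0,0],
    [0,0,0],
    [0,0,0],
    [0,0,0],
    [0,0,0],
    [0,0,-0.01],
    [0,0,-0.03],
    [0,0,-0.04],
    [0,0,-0.025],
    [0,0,0],
    [0,0,0],
    [0,0,0]
  ],
  "rotation": [
    [0,0,0],
    [0,0,0],
    [0,0,0],
    [0,0,0],
    [0,0,0],
    [0,0,0],
    [0,0,0],
    [0,0,0],
    [0,0,0],
    [0,0,0],
    [0,0,0],
    [0,0,0],
    [0,0,0],
    [0,0,0],
    [0,0,0],
    [0,0,0]
  ],
  "jaw": [1,1,1,1,0.5,0.5,0.5,0.5,0.5,0.5,0.5,0.5,0.5,0.5,0.5,0.5]
}}

```text
time_s: 27.35
tool_pos: [0.5252, -0.1546, 0.2915]
tool_rot: [-179.9, -0.0, 102.9]
force: [0.1, -0.5, -1.0]
grip_width: 0.0635
grasp_force: 29.9
```

Run:
```python
from h import *
plan(((.650,.0070,.115),D(102.9),11),((.650,.0070,.0588),D(102.9),3)); c=cam('wrist','w14')
z=env.get_obs()['tool_pos'][2]-.1635-.0145; edges(c,z,300,140);edges(c,z,340,140)
g=cv2.cvtColor(c['image'],cv2.COLOR_BGR2GRAY).astype(int);print(g[178,270:372].tolist())
```

```text
t 27.4 gp [ 0.5249 -0.1545  0.128 ] rot [-1.7990e+02 -5.0000e-02  1.0288e+02] w 0.0635 f 29.9 F [ 0.1 -0.5 -1. ] q7 33
11 x xyz [0.0118, 0.0143, 0.0012] rot [-0.0002, -0.0001, 0.0]
3 x xyz [0.0, 0.0001, 0.0187] rot [0.0002, 0.0001, -0.0001]
col 300 [(166, [0.5049, -0.1118]), (253, [0.5146, -0.1576]), (282, [0.5182, -0.1743]), (308, [0.5215, -0.19])]
col 340 [(167, [0.5245, -0.1078]), (253, [0.5355, -0.1528]), (282, [0.5396, -0.1694]), (308, [0.5434, -0.185])]
[143, 144, 144, 144, 141, 141, 141, 139, 138, 136, 135, 133, 132, 139, 165, 196, 215, 221, 221, 221, 222, 222, 222, 221, 221, 222, 221, 222, 222, 221, 221, 222, 221, 222, 222, 222, 222, 221, 221, 221, 222, 221, 221, 221, 222, 221, 221, 222, 221, 221, 221, 221, 221, 222, 221, 222, 221, 222, 221, 221, 221, 221, 222, 221, 221, 222, 221, 221, 221, 221, 221, 221, 220, 221, 221, 221, 221, 220, 221, 221, 221, 220, 221, 221, 221, 220, 221, 220, 216, 204, 178, 154, 143, 141, 139, 140, 139, 140, 138, 137, 136, 137]
```

Request:
{"api": "send_rows", "payload": {
  "xyz": [
    [0.0118,0.0143,0.0012],
    [0.0118,0.0143,0.0012],
    [0.0118,0.0143,0.0012],
    [0.0118,0.0143,0.0012],
    [0.0118,0.0143,0.0012],
    [0.0118,0.0143,0.0012],
    [0.0118,0.0143,0.0012],
    [0.0118,0.0143,0.0012],
    [0.0118,0.0143,0.0012],
    [0.0118,0.0143,0.0012],
    [0.0118,0.0143,0.0012],
    [0,0,0.015],
    [0,0,0.01],
    [0,0,0],
    [0,0,0],
    [0,0,0]
  ],
  "rotation": [
    [0,0,0],
    [0,0,0],
    [0,0,0],
    [0,0,0],
    [0,0,0],
    [0,0,0],
    [0,0,0],
    [0,0,0],
    [0,0,0],
    [0,0,0],
    [0,0,0],
    [0,0,0],
    [0,0,0],
    [0,0,0],
    [0,0,0],
    [0,0,0]
  ],
  "jaw": [0.5,0.5,0.5,0.5,0.5,0.5,0.5,0.5,0.5,0.5,0.5,0.5,0.5,0.5,0.5,0.5]
}}

```text
time_s: 29.0
tool_pos: [0.6501, 0.0058, 0.2547]
tool_rot: [180.0, 0.0, 102.8]
force: [0.2, -0.5, -0.4]
grip_width: 0.063
grasp_force: 29.9
```

Run:
```python
from h import *
plan(((.650,.0080,.0588),D(102.9),3))
```

```text
t 29.0 gp [0.6502 0.0058 0.0912] rot [1.7997e+02 1.0000e-02 1.0280e+02] w 0.063 f 29.9 F [ 0.2 -0.5 -0.4] q7 19
3 x xyz [0.0007, 0.0001, 0.0108] rot [0.0002, 0.0001, -0.0006]
```

Request:
{"api": "send_rows", "payload": {
  "xyz": [
    [0.0007,0.0001,0.0108],
    [0.0007,0.0001,0.0108],
    [0.0006,0,0.0108],
    [0,0,0],
    [0,0,0],
    [0,0,0],
    [0,0,0],
    [0,0,0],
    [0,0,0],
    [0,0,-0.02],
    [0,0,-0.03],
    [0,0,-0.03],
    [0,0,0],
    [0,0,0]
  ],
  "rotation": [
    [0,0,0],
    [0,0,0],
    [0,0,0],
    [0,0,0],
    [0,0,0],
    [0,0,0],
    [0,0,0],
    [0,0,0],
    [0,0,0],
    [0,0,0],
    [0,0,0],
    [0,0,0],
    [0,0,0],
    [0,0,0]
  ],
  "jaw": [0.5,0.5,0.5,0.5,0.5,0.9,0.9,0.9,0.9,1,1,1,1,1]
}}

```text
time_s: 30.4
tool_pos: [0.6501, 0.0087, 0.3028]
tool_rot: [179.9, -0.0, 102.9]
force: [-0.4, 0.9, -1.0]
grip_width: 0.0869
grasp_force: 0.0
```

Run:
```python
from h import *
c=cam('wrist','w15')
plan(((.635,.2915,.08),D(90),12),((.635,.2915,.05),D(90),2))
```

```text
t 30.4 gp [0.6496 0.0089 0.138 ] rot [-1.7998e+02 -2.0000e-02  1.0289e+02] w 0.0871 f 0.0 F [-0.6 -0.   0.1] q7 18
12 x xyz [0.0236, 0.0017, 0.0048] rot [0.0, 0.0, 0.0187]
2 x xyz [-0.0002, -0.0002, 0.0152] rot [-0.0002, -0.0001, 0.0003]
```

View pics/w15.png

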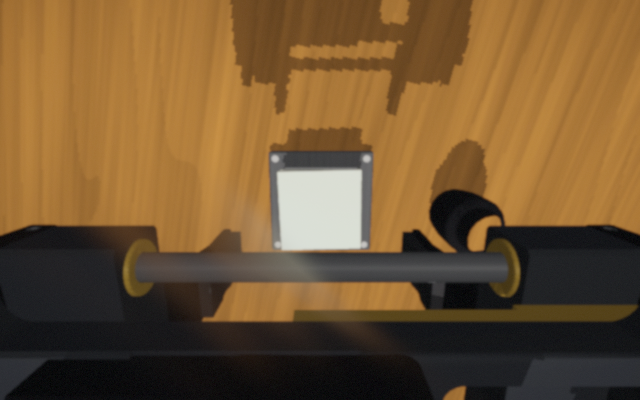

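The second sheet lies square on the stack: columns 277–363 against the base at 270–372. Next, P3.

Request:
{"api": "send_rows", "payload": {
  "xyz": [
    [0.0236,0.0017,0.0048],
    [0.0236,0.0017,0.0048],
    [0.0236,0.0017,0.0048],
    [0.0236,0.0017,0.0048],
    [0.0236,0.0017,0.0048],
    [0.0236,0.0017,0.0048],
    [0.0236,0.0017,0.0048],
    [0.0236,0.0017,0.0048],
    [0.0236,0.0017,0.0048],
    [0.0236,0.0017,0.0048],
    [0.0236,0.0017,0.0048],
    [0.0236,0.0017,0.0048],
    [0,0,0.015],
    [0,0,0.015],
    [0,0,0],
    [0,0,0],
    [0,0,0]
  ],
  "rotation": [
    [0,0,0.0187],
    [0,0,0.0187],
    [0,0,0.0187],
    [0,0,0.0187],
    [0,0,0.0187],
    [0,0,0.0187],
    [0,0,0.0187],
    [0,0,0.0187],
    [0,0,0.0187],
    [0,0,0.0187],
    [0,0,0.0187],
    [0,0,0.0187],
    [0,0,0],
    [0,0,0],
    [0,0,0],
    [0,0,0],
    [0,0,0]
  ],
  "jaw": [1,1,1,1,1,1,1,1,1,1,1,1,1,1,1,1,1]
}}

```text
time_s: 32.15
tool_pos: [0.6363, 0.2905, 0.2148]
tool_rot: [180.0, 0.0, 89.9]
force: [0.6, -0.6, 1.1]
grip_width: 0.0872
grasp_force: 0.0
```

Run:
```python
from h import *
plan(((.635,.2916,.0195),D(90),3)); c=cam('wrist','w16'); edges(c,.012,290,150);edges(c,.012,350,150)
```

```text
t 32.1 gp [0.6365 0.2905 0.0513] rot [1.7995e+02 1.0000e-02 8.9920e+01] w 0.0872 f 0.0 F [ 0.6 -0.6  1.1] q7 -17
3 x xyz [0.0004, -0.0004, 0.0106] rot [0.0003, 0.0, -0.0004]
col 290 [(189, [0.6186, 0.3198]), (217, [0.6182, 0.3026])]
col 350 [(189, [0.6539, 0.3197]), (224, [0.6543, 0.2982]), (244, [0.6546, 0.2853]), (253, [0.6547, 0.2793])]
```

Request:
{"api": "send_rows", "payload": {
  "xyz": [
    [0.0004,-0.0004,0.0106],
    [0.0004,-0.0004,0.0106],
    [0.0004,-0.0003,0.0106],
    [0,0,0],
    [0,0,0],
    [0,0,0],
    [0,0,0],
    [0,0,0],
    [0,0,0],
    [0,0,0],
    [0,0,0],
    [0,0,-0.02],
    [0,0,-0.03],
    [0,0,-0.03],
    [0,0,-0.03],
    [0,0,0],
    [0,0,0]
  ],
  "rotation": [
    [0,0,0],
    [0,0,0],
    [0,0,0],
    [0,0,0],
    [0,0,0],
    [0,0,0],
    [0,0,0],
    [0,0,0],
    [0,0,0],
    [0,0,0],
    [0,0,0],
    [0,0,0],
    [0,0,0],
    [0,0,0],
    [0,0,0],
    [0,0,0],
    [0,0,0]
  ],
  "jaw": [1,1,1,1,0.4,0.4,0.4,0.4,0.4,0.4,0.4,0.4,0.4,0.4,0.4,0.4,0.4]
}}

```text
time_s: 33.9
tool_pos: [0.6345, 0.293, 0.2919]
tool_rot: [-180.0, -0.0, 90.0]
force: [-1.1, -0.4, -1.1]
grip_width: 0.0557
grasp_force: 30.0
```

Run:
```python
from h import *
plan(((.650,.0080,.13),D(102.9),12),((.650,.0080,.095),D(102.9),2))
c=cam('wrist','w17'); z=env.get_obs()['tool_pos'][2]-.1635-.0075; edges(c,z,288,140);edges(c,z,340,140)
```

```text
t 33.9 gp [0.6345 0.293  0.1284] rot [-1.800e+02 -1.000e-02  9.003e+01] w 0.0557 f 30.0 F [-1.1 -0.4 -1.1] q7 -19
12 x xyz [-0.0238, -0.0012, -0.0001] rot [0.0, 0.0, -0.0187]
2 x xyz [-0.0001, 0.0002, 0.0173] rot [0.0, -0.0001, -0.0001]
col 288 [(167, [0.6189, 0.3396]), (202, [0.6185, 0.3222]), (209, [0.6184, 0.3186]), (240, [0.618, 0.3022]), (282, [0.6174, 0.2786]), (310, [0.617, 0.262])]
col 340 [(209, [0.6443, 0.3186]), (226, [0.6444, 0.3097]), (292, [0.645, 0.2728]), (310, [0.6451, 0.262])]
```

Request:
{"api": "send_rows", "payload": {
  "xyz": [
    [-0.0238,-0.0012,0],
    [-0.0238,-0.0012,0],
    [-0.0238,-0.0012,0],
    [-0.0238,-0.0012,0],
    [-0.0238,-0.0012,0],
    [-0.0238,-0.0012,0],
    [-0.0238,-0.0012,0],
    [-0.0238,-0.0012,0],
    [-0.0238,-0.0012,0],
    [-0.0238,-0.0012,0],
    [-0.0238,-0.0012,0],
    [-0.0238,-0.0012,0],
    [0,0,0.015],
    [0,0,0.015],
    [0,0,0],
    [0,0,0],
    [0,0,0]
  ],
  "rotation": [
    [0,0,-0.0187],
    [0,0,-0.0187],
    [0,0,-0.0187],
    [0,0,-0.0187],
    [0,0,-0.0187],
    [0,0,-0.0187],
    [0,0,-0.0187],
    [0,0,-0.0187],
    [0,0,-0.0187],
    [0,0,-0.0187],
    [0,0,-0.0187],
    [0,0,-0.0187],
    [0,0,0],
    [0,0,0],
    [0,0,0],
    [0,0,0],
    [0,0,0]
  ],
  "jaw": [0.4,0.4,0.4,0.4,0.4,0.4,0.4,0.4,0.4,0.4,0.4,0.4,0.4,0.4,0.4,0.4,0.4]
}}

```text
time_s: 35.65
tool_pos: [0.6499, 0.0092, 0.2625]
tool_rot: [180.0, -0.0, 103.0]
force: [-0.3, -0.3, -1.2]
grip_width: 0.0555
grasp_force: 30.0
```

Run:
```python
from h import *
plan(((.650,.0085,.0637),D(102.9),3))
c=cam('wrist','w18');g=cv2.cvtColor(c['image'],cv2.COLOR_BGR2GRAY).astype(int)
for r in(165,185,200,218):
    d=np.abs(np.diff(g[r,230:420]));print(r,[(230+i,int(g[r,228+i]),int(g[r,232+i])) for i in range(3,187) if d[i]>18 and d[i]==d[max(0,i-3):i+4].max()])
edges(c,.105,290,140)
```

```text
t 35.6 gp [0.6499 0.0093 0.099 ] rot [ 1.7999e+02 -2.0000e-02  1.0298e+02] w 0.0555 f 30.0 F [-0.3 -0.3 -1.2] q7 19
3 x xyz [-0.0002, 0.0, 0.0118] rot [0.0001, -0.0001, 0.0004]
165 [(263, 116, 203), (272, 211, 120), (370, 77, 200), (379, 208, 116)]
185 [(268, 118, 178), (369, 172, 122)]
200 [(369, 172, 117)]
218 [(272, 163, 86), (280, 82, 157), (361, 159, 82), (369, 77, 151), (377, 158, 118)]
col 290 [(178, [0.6274, 0.0488]), (204, [0.6297, 0.0373]), (209, [0.6302, 0.035]), (238, [0.633, 0.0215]), (283, [0.6376, -0.0009]), (310, [0.6405, -0.0151])]
```

Request:
{"api": "send_rows", "payload": {
  "xyz": [
    [0,-0.0002,0.0118],
    [0,-0.0002,0.0118],
    [0,0,0.0116],
    [0,0,0],
    [0,0,0],
    [0,0,0],
    [0,0,0],
    [0,0,0],
    [0,0,0],
    [0,0,-0.02],
    [0,0,-0.03],
    [0,0,-0.03],
    [0,0,0],
    [0,0,0]
  ],
  "rotation": [
    [0,0,0],
    [0,0,0],
    [0,0,0],
    [0,0,0],
    [0,0,0],
    [0,0,0],
    [0,0,0],
    [0,0,0],
    [0,0,0],
    [0,0,0],
    [0,0,0],
    [0,0,0],
    [0,0,0],
    [0,0,0]
  ],
  "jaw": [0.4,0.4,0.4,0.4,0.4,0.9,0.9,0.9,0.9,1,1,1,1,1]
}}

```text
time_s: 37.1
tool_pos: [0.6495, 0.0079, 0.308]
tool_rot: [179.9, -0.0, 102.9]
force: [0.2, -0.2, -1.1]
grip_width: 0.0866
grasp_force: 0.0
```

Run:
```python
from h import *
plan(((.5258,-.1545,.06),D(103.1),11))
t=cam('top','t3');im=t['image'];roi=np.zeros(im.shape[:2],bool);roi[130:300,360:470]=1
print(rects(t,(im.min(2)>165)&roi,.005,30))
```

```text
t 37.1 gp [0.6498 0.008  0.1445] rot [179.9   -0.   102.89] w 0.0866 f 0.0 F [ 0.2 -0.2 -1.1] q7 18
11 x xyz [-0.0119, -0.0143, 0.0077] rot [0.0002, 0.0, -0.0003]
[(385, 221, 526.0, -155.4, 63, 63, 12.1)]
```

Request:
{"api": "send_rows", "payload": {
  "xyz": [
    [-0.0119,-0.0143,0.0077],
    [-0.0119,-0.0143,0.0077],
    [-0.0119,-0.0143,0.0077],
    [-0.0119,-0.0143,0.0077],
    [-0.0119,-0.0143,0.0077],
    [-0.0119,-0.0143,0.0077],
    [-0.0119,-0.0143,0.0077],
    [-0.0119,-0.0143,0.0077],
    [-0.0119,-0.0143,0.0077],
    [-0.0119,-0.0143,0.0077],
    [-0.0119,-0.0143,0.0077],
    [0,0,0.02],
    [0,0,0],
    [0,0,0],
    [0,0,0],
    [0,0,0]
  ],
  "rotation": [
    [0,0,0],
    [0,0,0],
    [0,0,0],
    [0,0,0],
    [0,0,0],
    [0,0,0],
    [0,0,0],
    [0,0,0],
    [0,0,0],
    [0,0,0],
    [0,0,0],
    [0,0,0],
    [0,0,0],
    [0,0,0],
    [0,0,0],
    [0,0,0]
  ],
  "jaw": [1,1,1,1,1,1,1,1,1,1,1,1,1,1,1,1]
}}

```text
time_s: 38.75
tool_pos: [0.5258, -0.1545, 0.2033]
tool_rot: [179.9, 0.0, 102.9]
force: [-0.1, -1.2, 0.7]
grip_width: 0.0875
grasp_force: 0.0
```

Run:
```python
from h import *
plan(((.5258,-.1548,.0202),D(102.8),2)); c=cam('wrist','w19'); edges(c,.005,290,180);edges(c,.005,350,180)
```

```text
t 38.8 gp [ 0.5261 -0.1545  0.0398] rot [1.7992e+02 2.0000e-02 1.0293e+02] w 0.0875 f 0.0 F [-0.1 -1.2  0.7] q7 36
2 x xyz [-0.0001, 0.0, 0.0098] rot [0.0007, 0.0002, 0.0011]
col 290 [(188, [0.5024, -0.1284]), (252, [0.5103, -0.167]), (283, [0.5145, -0.1872]), (289, [0.5153, -0.1912])]
col 350 [(188, [0.5359, -0.1207]), (252, [0.5456, -0.1589]), (282, [0.5505, -0.1782]), (289, [0.5516, -0.1829])]
```

Request:
{"api": "send_rows", "payload": {
  "xyz": [
    [-0.0006,0,0.0098],
    [-0.0006,0,0.0098],
    [0,0,0],
    [0,0,0],
    [0,0,0],
    [0,0,0],
    [0,0,0],
    [0,0,0],
    [0,0,0],
    [0,0,-0.01],
    [0,0,-0.03],
    [0,0,-0.04],
    [0,0,-0.03],
    [0,0,0],
    [0,0,0],
    [0,0,0]
  ],
  "rotation": [
    [0,0,0],
    [0,0,0],
    [0,0,0],
    [0,0,0],
    [0,0,0],
    [0,0,0],
    [0,0,0],
    [0,0,0],
    [0,0,0],
    [0,0,0],
    [0,0,0],
    [0,0,0],
    [0,0,0],
    [0,0,0],
    [0,0,0],
    [0,0,0]
  ],
  "jaw": [1,1,1,1,0.5,0.5,0.5,0.5,0.5,0.5,0.5,0.5,0.5,0.5,0.5,0.5]
}}

```text
time_s: 40.4
tool_pos: [0.5248, -0.1557, 0.2919]
tool_rot: [-179.9, -0.1, 102.9]
force: [-0.5, 0.2, -0.2]
grip_width: 0.0634
grasp_force: 30.0
```

Run:
```python
from h import *
plan(((.650,.0080,.125),D(102.9),11),((.650,.0080,.0757),D(102.9),3)); c=cam('wrist','w20')
z=env.get_obs()['tool_pos'][2]-.1635-.0145; edges(c,z,300,140);edges(c,z,340,140)
```

```text
t 40.4 gp [ 0.5244 -0.1556  0.1284] rot [-1.7988e+02 -6.0000e-02  1.0288e+02] w 0.0634 f 30.0 F [-0.5  0.2 -0.2] q7 33
11 x xyz [0.012, 0.0144, 0.0003] rot [-0.0002, -0.0001, 0.0]
3 x xyz [-0.0001, 0.0001, 0.0164] rot [0.0, 0.0, -0.0001]
col 300 [(158, [0.5036, -0.109]), (161, [0.5039, -0.1105]), (162, [0.504, -0.111]), (183, [0.5062, -0.1214]), (184, [0.5063, -0.1219]), (188, [0.5067, -0.1239]), (189, [0.5068, -0.1244]), (190, [0.5069, -0.1249]), (193, [0.5073, -0.1265]), (253, [0.5141, -0.1587]), (281, [0.5175, -0.1748]), (308, [0.521, -0.1911])]
col 340 [(162, [0.5234, -0.1065]), (164, [0.5236, -0.1075]), (165, [0.5238, -0.108]), (166, [0.5239, -0.1085]), (194, [0.5273, -0.1224]), (253, [0.535, -0.1539]), (282, [0.539, -0.1705]), (310, [0.5432, -0.1873])]
```

Request:
{"api": "send_rows", "payload": {
  "xyz": [
    [0.012,0.0144,0.0003],
    [0.012,0.0144,0.0003],
    [0.012,0.0144,0.0003],
    [0.012,0.0144,0.0003],
    [0.012,0.0144,0.0003],
    [0.012,0.0144,0.0003],
    [0.012,0.0144,0.0003],
    [0.012,0.0144,0.0003],
    [0.012,0.0144,0.0003],
    [0.012,0.0144,0.0003],
    [0.012,0.0144,0.0003],
    [0,0,0.015],
    [0,0,0],
    [0,0,0],
    [0,0,0]
  ],
  "rotation": [
    [0,0,0],
    [0,0,0],
    [0,0,0],
    [0,0,0],
    [0,0,0],
    [0,0,0],
    [0,0,0],
    [0,0,0],
    [0,0,0],
    [0,0,0],
    [0,0,0],
    [0,0,0],
    [0,0,0],
    [0,0,0],
    [0,0,0]
  ],
  "jaw": [0.5,0.5,0.5,0.5,0.5,0.5,0.5,0.5,0.5,0.5,0.5,0.5,0.5,0.5,0.5]
}}

```text
time_s: 41.95
tool_pos: [0.6501, 0.0067, 0.2747]
tool_rot: [-180.0, 0.0, 102.8]
force: [0.8, 0.9, 0.1]
grip_width: 0.0636
grasp_force: 30.0
```

Run:
```python
from h import *
plan(((.6503,.0083,.0758),D(102.9),3)); cam('wrist','w21')
```

```text
t 42.0 gp [0.65   0.0066 0.1112] rot [-1.7998e+02  2.0000e-02  1.0277e+02] w 0.0636 f 30.0 F [0.8 0.9 0.1] q7 19
3 x xyz [0.0005, 0.0002, 0.0118] rot [-0.0001, 0.0001, -0.0007]
```

Request:
{"api": "send_rows", "payload": {
  "xyz": [
    [0.0005,0.0002,0.0118],
    [0.0005,0.0002,0.0118],
    [0.0005,0,0.0118],
    [0,0,0],
    [0,0,0],
    [0,0,0],
    [0,0,0],
    [0,0,0],
    [0,0,0],
    [0,0,-0.02],
    [0,0,-0.03],
    [0,0,-0.03],
    [0,0,0],
    [0,0,0]
  ],
  "rotation": [
    [0,0,0],
    [0,0,0],
    [0,0,0],
    [0,0,0],
    [0,0,0],
    [0,0,0],
    [0,0,0],
    [0,0,0],
    [0,0,0],
    [0,0,0],
    [0,0,0],
    [0,0,0],
    [0,0,0],
    [0,0,0]
  ],
  "jaw": [0.5,0.5,0.5,0.5,0.5,0.9,0.9,0.9,0.9,1,1,1,1,1]
}}

```text
time_s: 43.4
tool_pos: [0.6507, 0.0095, 0.3202]
tool_rot: [179.9, -0.0, 102.9]
force: [-0.4, 0.4, -1.0]
grip_width: 0.0869
grasp_force: 0.0
```

Run:
```python
from h import *
plan(((.4935,.2925,.10),D(190.2),18)); cam('wrist','w22')
```

```text
t 43.4 gp [0.651  0.0096 0.1567] rot [179.89  -0.   102.88] w 0.0869 f 0.0 F [-0.4  0.4 -1. ] q7 18
18 x xyz [0.018, 0.0084, 0.0032] rot [0.0001, 0.0001, -0.0847]
```

Request:
{"api": "send_rows", "payload": {
  "xyz": [
    [0.018,0.0084,0.0032],
    [0.018,0.0084,0.0032],
    [0.018,0.0084,0.0032],
    [0.018,0.0084,0.0032],
    [0.018,0.0084,0.0032],
    [0.018,0.0084,0.0032],
    [0.018,0.0084,0.0032],
    [0.018,0.0084,0.0032],
    [0.018,0.0084,0.0032],
    [0.018,0.0084,0.0032],
    [0.018,0.0084,0.0032],
    [0.018,0.0084,0.0032],
    [0.018,0.0084,0.0032],
    [0.018,0.0084,0.0032],
    [0.018,0.0084,0.0032],
    [0.018,0.0084,0.0032],
    [0.018,0.0084,0.0032],
    [0.018,0.0084,0.0032],
    [0,0,0],
    [0,0,0]
  ],
  "rotation": [
    [0,0,-0.0847],
    [0,0,-0.0847],
    [0,0,-0.0847],
    [0,0,-0.0847],
    [0,0,-0.0847],
    [0,0,-0.0847],
    [0,0,-0.0847],
    [0,0,-0.0847],
    [0,0,-0.0847],
    [0,0,-0.0847],
    [0,0,-0.0847],
    [0,0,-0.0847],
    [0,0,-0.0847],
    [0,0,-0.0847],
    [0,0,-0.0847],
    [0,0,-0.0847],
    [0,0,-0.0847],
    [0,0,-0.0847],
    [0,0,0],
    [0,0,0]
  ],
  "jaw": [1,1,1,1,1,1,1,1,1,1,1,1,1,1,1,1,1,1,1,1]
}}

```text
time_s: 45.45
tool_pos: [0.4927, 0.2924, 0.2608]
tool_rot: [-180.0, -0.1, -169.8]
force: [-0.2, -0.3, 0.8]
grip_width: 0.0871
grasp_force: 0.0
```

Run:
```python
from h import *
plan(((.4933,.2927,.0195),D(190.2),4)); c=cam('wrist','w23'); edges(c,.012,300,150);edges(c,.012,340,150)
im=c['image'];m=im.min(2)>150;m[:100]=0;print(rects(c,m,.012,300))
```

```text
t 45.5 gp [0.4925 0.2923 0.0973] rot [-1.7995e+02 -6.0000e-02 -1.6982e+02] w 0.0871 f 0.0 F [-0.2 -0.3  0.8] q7 68
4 x xyz [-0.0002, 0.0001, 0.0194] rot [-0.0002, -0.0003, -0.0001]
col 300 [(177, [0.4683, 0.2732]), (198, [0.4838, 0.2758]), (231, [0.5092, 0.2799]), (250, [0.5245, 0.2824])]
col 340 [(178, [0.4639, 0.302]), (184, [0.4682, 0.3029]), (185, [0.4689, 0.303]), (188, [0.4711, 0.3034]), (240, [0.5109, 0.3112]), (241, [0.5117, 0.3114])]
[(311, 208, 492.9, 292.3, 55, 54, 10.2), (595, 177, 431.8, 487.3, 75, 26, -4.4)]
```

Request:
{"api": "send_rows", "payload": {
  "xyz": [
    [-0.0002,0,0.0195],
    [0,0,0.0195],
    [0,0,0.0195],
    [0,0,0.0193],
    [0,0,0],
    [0,0,0],
    [0,0,0],
    [0,0,0],
    [0,0,0],
    [0,0,0],
    [0,0,0],
    [0,0,0],
    [0,0,-0.02],
    [0,0,-0.03],
    [0,0,-0.03],
    [0,0,-0.03],
    [0,0,-0.02],
    [0,0,0],
    [0,0,0]
  ],
  "rotation": [
    [0,0,0],
    [0,0,0],
    [0,0,0],
    [0,0,0],
    [0,0,0],
    [0,0,0],
    [0,0,0],
    [0,0,0],
    [0,0,0],
    [0,0,0],
    [0,0,0],
    [0,0,0],
    [0,0,0],
    [0,0,0],
    [0,0,0],
    [0,0,0],
    [0,0,0],
    [0,0,0],
    [0,0,0]
  ],
  "jaw": [1,1,1,1,1,0.4,0.4,0.4,0.4,0.4,0.4,0.4,0.4,0.4,0.4,0.4,0.4,0.4,0.4]
}}

```text
time_s: 47.4
tool_pos: [0.4928, 0.2926, 0.3135]
tool_rot: [180.0, -0.0, -169.8]
force: [-0.4, -0.3, -0.2]
grip_width: 0.0556
grasp_force: 30.0
```

Run:
```python
from h import *
plan(((.650,.0080,.15),D(102.9),18))
c=cam('wrist','w24'); z=env.get_obs()['tool_pos'][2]-.1635-.0075; edges(c,z,288,140);edges(c,z,340,140)
```

```text
t 47.4 gp [0.4928 0.2926 0.15  ] rot [ 1.8000e+02 -1.0000e-02 -1.6976e+02] w 0.0556 f 30.0 F [-0.4 -0.3 -0.2] q7 68
18 x xyz [-0.0172, -0.01, 0.0] rot [0.0, 0.0, 0.0847]
col 288 [(122, [0.4305, 0.2668]), (127, [0.4327, 0.2671]), (134, [0.4358, 0.2676]), (137, [0.4372, 0.2678]), (144, [0.4404, 0.2683]), (145, [0.4409, 0.2684]), (165, [0.4502, 0.2698]), (181, [0.4579, 0.271]), (188, [0.4613, 0.2715]), (192, [0.4633, 0.2719]), (204, [0.4693, 0.2728]), (231, [0.4832, 0.2749]), (284, [0.5124, 0.2795]), (303, [0.5235, 0.2812])]
col 340 [(144, [0.436, 0.2924]), (145, [0.4365, 0.2925]), (152, [0.4397, 0.2932]), (155, [0.4411, 0.2934]), (169, [0.4477, 0.2947]), (172, [0.4491, 0.295]), (173, [0.4496, 0.2951]), (176, [0.451, 0.2954]), (180, [0.4529, 0.2958]), (194, [0.4598, 0.2971]), (204, [0.4647, 0.2981]), (220, [0.4729, 0.2997]), (289, [0.5104, 0.307]), (304, [0.5192, 0.3087])]
```

Request:
{"api": "send_rows", "payload": {
  "xyz": [
    [-0.0172,-0.01,0],
    [-0.0172,-0.01,0],
    [-0.0172,-0.01,0],
    [-0.0172,-0.01,0],
    [-0.0172,-0.01,0],
    [-0.0172,-0.01,0],
    [-0.0172,-0.01,0],
    [-0.0172,-0.01,0],
    [-0.0172,-0.01,0],
    [-0.0172,-0.01,0],
    [-0.0172,-0.01,0],
    [-0.0172,-0.01,0],
    [-0.0172,-0.01,0],
    [-0.0172,-0.01,0],
    [-0.0172,-0.01,0],
    [-0.0172,-0.01,0],
    [-0.0172,-0.01,0],
    [-0.0172,-0.01,0],
    [0,0,0],
    [0,0,0]
  ],
  "rotation": [
    [0,0,0.0847],
    [0,0,0.0847],
    [0,0,0.0847],
    [0,0,0.0847],
    [0,0,0.0847],
    [0,0,0.0847],
    [0,0,0.0847],
    [0,0,0.0847],
    [0,0,0.0847],
    [0,0,0.0847],
    [0,0,0.0847],
    [0,0,0.0847],
    [0,0,0.0847],
    [0,0,0.0847],
    [0,0,0.0847],
    [0,0,0.0847],
    [0,0,0.0847],
    [0,0,0.0847],
    [0,0,0],
    [0,0,0]
  ],
  "jaw": [0.4,0.4,0.4,0.4,0.4,0.4,0.4,0.4,0.4,0.4,0.4,0.4,0.4,0.4,0.4,0.4,0.4,0.4,0.4,0.4]
}}

```text
time_s: 49.45
tool_pos: [0.6492, 0.0087, 0.3124]
tool_rot: [-179.9, -0.0, 103.0]
force: [0.4, 1.5, -0.7]
grip_width: 0.0556
grasp_force: 30.0
```

Run:
```python
from h import *
plan(((.6500,.0080,.0808),D(102.9),5))
c=cam('wrist','w25');z=env.get_obs()['tool_pos'][2]-.1635-.0075; edges(c,z,288,140);edges(c,z,340,140)
```

```text
t 49.5 gp [0.6489 0.0088 0.1489] rot [-1.7989e+02 -5.0000e-02  1.0296e+02] w 0.0556 f 30.0 F [ 0.4  1.5 -0.7] q7 18
5 x xyz [-0.0002, 0.0001, 0.0136] rot [-0.0004, -0.0002, 0.0002]
col 288 [(141, [0.6211, 0.0627]), (170, [0.6238, 0.0494]), (199, [0.6267, 0.0354]), (202, [0.627, 0.0339]), (235, [0.6304, 0.0172]), (282, [0.6356, -0.0084]), (309, [0.6388, -0.0239])]
col 340 [(169, [0.6479, 0.0554]), (199, [0.6515, 0.0411]), (202, [0.6518, 0.0397]), (221, [0.6541, 0.0302]), (287, [0.6628, -0.005]), (306, [0.6655, -0.0159])]
```

View pics/w25.png

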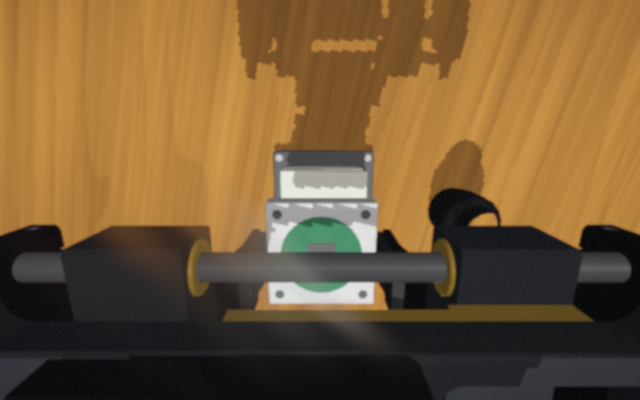

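P1 is held at columns 267–378 and rows 202–304. The sheet below is at columns 277–369 and the base at 274–374, so everything lines up. Placing the last plate.

Request:
{"api": "send_rows", "payload": {
  "xyz": [
    [-0.0005,0.0002,0.0136],
    [-0.0005,0.0002,0.0136],
    [-0.0005,0.0001,0.0136],
    [-0.0004,0.0001,0.0136],
    [0,0,0.0136],
    [0,0,0],
    [0,0,0],
    [0,0,0],
    [0,0,0],
    [0,0,0],
    [0,0,0],
    [0,0,0],
    [0,0,-0.02],
    [0,0,-0.03],
    [0,0,-0.03],
    [0,0,-0.03],
    [0,0,0],
    [0,0,0]
  ],
  "rotation": [
    [0,0,0],
    [0,0,0],
    [0,0,0],
    [0,0,0],
    [0,0,0],
    [0,0,0],
    [0,0,0],
    [0,0,0],
    [0,0,0],
    [0,0,0],
    [0,0,0],
    [0,0,0],
    [0,0,0],
    [0,0,0],
    [0,0,0],
    [0,0,0],
    [0,0,0],
    [0,0,0]
  ],
  "jaw": [0.4,0.4,0.4,0.4,0.4,0.4,0.4,0.4,0.9,0.9,0.9,0.9,1,1,1,1,1,1]
}}

```text
time_s: 51.3
tool_pos: [0.6506, 0.0065, 0.3567]
tool_rot: [179.9, -0.0, 102.9]
force: [-0.2, 0.4, -0.9]
grip_width: 0.0874
grasp_force: 0.0
```

Run:
```python
from h import *
# go to a look pose left of the scanner with camera toward -y: camera sees +tool x side; view scanner/controller
plan(((.52,-.08,.30),D(-90),20))
s=cam('side','s2')['image'];t=cam('top','t4');w=cam('wrist','w26')['image']
a=cv2.resize(s[140:290,230:430],None,fx=2,fy=2)
b=cv2.resize(t['image'][150:250,290:490],None,fx=2,fy=2);e=cv2.resize(w[100:300,200:440],None,fx=1.6,fy=1.6)
H=np.zeros((560,800,3),np.uint8);H[:300,:400]=a;H[300:500,:400]=b;H[:320,410:794]=e;cv2.imwrite('pics/m1.png',H)
im=t['image'];roi=np.zeros(im.shape[:2],bool);roi[130:300,360:490]=1
print(rects(t,(im.max(2)<75)&roi,.003,80))
```

```text
t 51.3 gp [0.6509 0.0066 0.1932] rot [179.89  -0.   102.88] w 0.0874 f 0.0 F [-0.2  0.4 -0.9] q7 17
20 x xyz [0.0098, -0.006, -0.0054] rot [0.0, 0.0001, -0.1458]
[(439, 203, 584.5, -329.6, 199, 108, 4.9)]
```

View pics/m1.png

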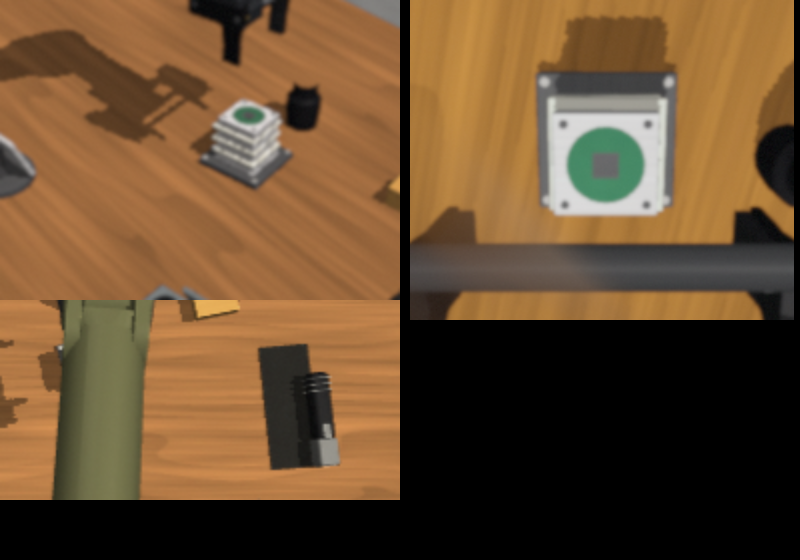

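The stack is complete and square, four plates with sheets between. The scanner has been knocked to the right edge of its mat, at about (450,209) in the top view. I'll look at it from close by.

Run:
```python
from h import *
plan(((.43,-.33,.30),D(4.5),20))
```

```text
t 51.5 gp [0.6496 0.0068 0.1909] rot [-1.7987e+02 -2.0000e-02  1.0289e+02] w 0.0871 f 0.0 F [-0.6 -0.6 -0.4] q7 17
20 x xyz [-0.0228, 0.0003, -0.0055] rot [-0.0001, 0.0001, 0.0859]
```

Request:
{"api": "send_rows", "payload": {
  "xyz": [
    [-0.0228,0.0003,-0.0055],
    [-0.0228,0.0003,-0.0055],
    [-0.0228,0.0003,-0.0055],
    [-0.0228,0.0003,-0.0055],
    [-0.0228,0.0003,-0.0055],
    [-0.0228,0.0003,-0.0055],
    [-0.0228,0.0003,-0.0055],
    [-0.0228,0.0003,-0.0055],
    [-0.0228,0.0003,-0.0055],
    [-0.0228,0.0003,-0.0055],
    [-0.0228,0.0003,-0.0055],
    [-0.0228,0.0003,-0.0055],
    [-0.0228,0.0003,-0.0055],
    [-0.0228,0.0003,-0.0055],
    [-0.0228,0.0003,-0.0055],
    [-0.0228,0.0003,-0.0055],
    [-0.0228,0.0003,-0.0055],
    [-0.0228,0.0003,-0.0055],
    [-0.0228,0.0003,-0.0055],
    [-0.0228,0.0003,-0.0055]
  ],
  "rotation": [
    [0,0,0.0859],
    [0,0,0.0859],
    [0,0,0.0859],
    [0,0,0.0859],
    [0,0,0.0859],
    [0,0,0.0859],
    [0,0,0.0859],
    [0,0,0.0859],
    [0,0,0.0859],
    [0,0,0.0859],
    [0,0,0.0859],
    [0,0,0.0859],
    [0,0,0.0859],
    [0,0,0.0859],
    [0,0,0.0859],
    [0,0,0.0859],
    [0,0,0.0859],
    [0,0,0.0859],
    [0,0,0.0859],
    [0,0,0.0859]
  ],
  "jaw": [1,1,1,1,1,1,1,1,1,1,1,1,1,1,1,1,1,1,1,1]
}}

```text
time_s: 53.45
tool_pos: [0.4298, -0.3304, 0.4648]
tool_rot: [-180.0, 0.1, 4.2]
force: [-0.3, 0.0, 1.6]
grip_width: 0.0871
grasp_force: 0.0
```

Run:
```python
from h import *
plan(); c=cam('wrist','w27');t=cam('top','t5')
H=np.zeros((560,800,3),np.uint8);H[:,:]=0
H[:400,:640]=c['image'];H[400:560,:320]=cv2.resize(t['image'][180:260,370:530],None,fx=2,fy=2)
H[400:560,330:730]=cv2.resize(t['image'][235:299,250:410],None,fx=2.5,fy=2.5);cv2.imwrite('pics/m2.png',H)
```

```text
t 53.5 gp [ 0.4294 -0.3303  0.3013] rot [-1.7997e+02  1.3000e-01  4.2100e+00] w 0.0871 f 0.0 F [-0.3  0.   1.6] q7 -47
```

View pics/m2.png

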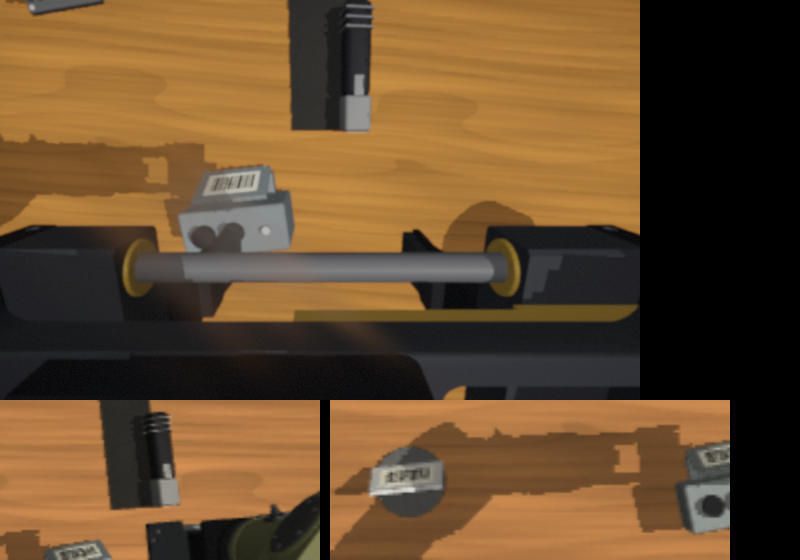

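The scanner's head is at (355,113) and its body at about (357,40), still parallel to the mat. The mat runs from column 290 and the controller label is at (233,182). Next I'll get numbers for the scanner, mat and label.

```bash
cat >> h.py <<'E'
def tr(g,line,a,b,th=14):
    d=np.abs(np.convolve(g[line,a:b].astype(float),[1,1,0,-1,-1],'same'))/2
    return [(a+i,round(d[i])) for i in range(3,b-a-3) if d[i]>th and d[i]==d[i-3:i+4].max()]
def label(c,box,thr=150):
    u0,u1,v0,v1=box;g=c['image'][v0:v1,u0:u1].min(2)
    m=cv2.morphologyEx((g>thr).astype(np.uint8),cv2.MORPH_CLOSE,np.ones((5,5)))
    cs,_=cv2.findContours(m,cv2.RETR_EXTERNAL,cv2.CHAIN_APPROX_NONE);k=max(cs,key=cv2.contourArea).reshape(-1,2)+[u0,v0]
    return k
E
python3 - <<'E'
from h import *
c=cam('wrist','w28');g=cv2.cvtColor(c['image'],cv2.COLOR_BGR2GRAY)
for v in(20,40,60,80,100,110,120,126): print(v,tr(g,v,270,400))
print('vert',tr(g.T,348,60,150),tr(g.T,364,60,150),tr(g.T,305,90,150))
def w(u,v,z): return (pix2w(c,u,v,z)[:2]*1000).round(1)
for v in (100,120): print(w(340,v,.037),w(371,v,.037))
print('front',w(355,131,.037),w(355,131,.003))
print('mat',w(291,130,.003),w(289,20,.003))
R=np.array(c['R']);print('cam',-R.T@np.array(c['t']).ravel())
for thr in(130,150,170):
  k=label(c,(190,285,165,205),thr);print(thr,cv2.contourArea(k.astype(np.int32)),cv2.minAreaRect(k.astype(np.float32)))
E
```

```text
20 [(287, 63), (326, 14), (342, 18), (369, 70)]
40 [(288, 69), (369, 77)]
60 [(288, 61), (325, 15), (368, 73)]
80 [(289, 65), (326, 15), (352, 78), (363, 81), (368, 84)]
100 [(289, 66), (324, 15), (338, 21), (344, 54), (368, 17)]
110 [(289, 61), (323, 14), (338, 19), (344, 56), (365, 20)]
120 [(290, 71), (338, 18), (344, 58), (368, 16)]
126 [(290, 67), (338, 20), (344, 57)]
vert [(94, 83), (130, 26)] [(94, 80), (127, 26)] [(129, 74)]
[ 521.7 -347.3] [ 524.5 -385.2]
[ 498.1 -349.3] [ 500.9 -387.8]
front [ 486.1 -369.3] [ 485.4 -372.8]
mat [ 480.5 -286.1] [ 614.7 -276.9]
cam [ 0.49430937 -0.32629949  0.44654734]
130 983.0 ((232.12875366210938, 185.22329711914062), (27.898494720458984, 59.565643310546875), 83.9909896850586)
150 236.5 ((242.07350158691406, 180.4558868408203), (19.480911254882812, 33.362979888916016), 85.60128784179688)
170 40.0 ((246.02401733398438, 184.86801147460938), (12.58586311340332, 33.83636474609375), 55.304847717285156)
```

```bash
cat >> h.py <<'E'
def frame(x,y,yaw,z=.05,el=25):
    a,e=np.radians(yaw),np.radians(el);n=np.array([np.cos(a)*np.cos(e),np.sin(a)*np.cos(e),np.sin(e)])
    yy=np.array([-np.sin(a),np.cos(a),0]);return np.array([x,y,z]),n,yy,np.cross(n,yy)
def rectify(c,F,hw=45,hh=33):
    P,n,yy,s=F;Y,S=np.meshgrid(np.arange(hw,-hw-1,-1),np.arange(hh,-hh-1,-1))
    X=P+(Y[...,None]*yy+S[...,None]*s)*1e-3
    q=X@np.array(c['R']).T+np.array(c['t']).ravel()
    mu=(c['fx']*q[...,0]/q[...,2]+c['cx']).astype(np.float32);mv=(c['fy']*q[...,1]/q[...,2]+c['cy']).astype(np.float32)
    return cv2.cvtColor(cv2.remap(c['image'],mu,mv,cv2.INTER_LINEAR),cv2.COLOR_BGR2GRAY)
E
python3 - <<'E'
from h import *
c=cam('wrist');t=cam('top')
g=cv2.cvtColor(c['image'],cv2.COLOR_BGR2GRAY);print(g[110,318:378].tolist());print(g[50,280:378].tolist())
p=pix2w(c,233,182,.05);print(p)
r=rectify(c,frame(p[0],p[1],9));cv2.imwrite('pics/r1.png',r)
print((r[::3,::3]//10).astype(int).tolist().__str__().replace('], [','\n').replace(', ',' '))
p2=pix2w(t,410,257,.05);print(p2)
r=rectify(t,frame(p[0],p[1],9))
print((r[::3,::3]//10).astype(int).tolist().__str__().replace('], [','\n').replace(', ',' '))
E
```

```text
[50, 51, 52, 49, 50, 49, 46, 41, 35, 33, 32, 31, 31, 28, 30, 29, 32, 31, 31, 31, 32, 43, 50, 54, 57, 59, 72, 90, 111, 127, 140, 145, 147, 147, 146, 147, 148, 148, 149, 149, 149, 149, 149, 150, 150, 151, 151, 150, 151, 150, 147, 140, 134, 132, 136, 138, 138, 137, 135, 133]
[125, 126, 126, 127, 125, 127, 126, 126, 121, 103, 75, 54, 48, 49, 48, 48, 47, 48, 46, 45, 46, 45, 47, 48, 48, 48, 48, 49, 49, 48, 50, 49, 47, 48, 45, 48, 49, 48, 49, 46, 48, 47, 49, 48, 48, 49, 47, 43, 38, 34, 30, 29, 30, 29, 28, 29, 29, 32, 32, 30, 30, 24, 12, 16, 18, 15, 16, 28, 28, 31, 36, 36, 40, 43, 44, 44, 46, 47, 48, 47, 48, 47, 46, 46, 48, 49, 48, 43, 39, 43, 67, 98, 117, 125, 125, 125, 124, 123]
[ 0.41445044 -0.21911292  0.05      ]
[[9 10 10 9 10 9 9 10 10 10 10 10 10 10 10 10 11 12 12 12 12 12 12 13 13 12 12 13 13 13 10
9 9 9 9 9 9 9 9 10 10 10 10 10 10 10 10 11 11 11 11 11 11 11 11 11 11 11 11 11 11 10
9 9 9 9 10 10 10 10 10 10 10 10 10 10 10 11 11 11 11 11 11 11 11 11 11 11 11 11 11 11 11
9 9 9 9 10 12 13 12 12 12 12 12 12 12 13 14 14 14 14 14 14 13 13 13 13 13 12 11 11 11 11
9 9 9 9 12 15 15 14 14 14 
[... 2799 characters left out ...]
 11 7 7 9 9 8 9 10 11 11 10 8 10 15 14 13 12 10 13 15 11 9 9 10 12
6 7 7 9 12 13 12 10 9 10 10 10 12 12 13 13 11 9 12 15 16 14 14 11 14 16 10 9 9 10 12
7 7 7 8 11 12 13 13 11 11 12 13 15 15 14 13 13 13 15 17 17 15 16 14 16 16 11 9 9 10 12
7 7 6 8 10 11 11 11 10 11 13 14 15 14 13 13 14 16 16 15 15 14 14 16 17 15 11 9 9 10 13
7 7 7 7 8 9 8 8 8 11 12 12 12 11 12 12 12 13 13 12 12 13 13 13 13 12 11 9 9 10 13
7 7 7 7 7 7 7 7 8 9 10 9 9 9 10 11 10 10 9 10 10 11 11 11 10 10 10 9 9 11 13
7 7 7 7 7 7 7 8 8 8 8 8 8 9 9 9 9 9 9 9 9 9 9 9 10 10 10 9 9 11 13
7 7 9 9 7 7 7 8 8 8 8 7 7 8 9 9 8 8 8 8 9 9 9 9 10 11 10 10 10 11 13
7 8 11 11 9 8 9 10 9 8 7 8 8 10 11 11 8 8 9 10 11 10 8 9 10 12 12 12 12 12 13]]
```

The rectified labels fit: the controller label is at (0.4145, −0.2191), yaw about 9.7°. The scanner seems rolled about 10° over the mat's edge, so I'll grip it with vertical pads, which will right it. Then I'll lay it on the mat and regrip it at a known height. Computing its axis now.

Run:
```python
from h import *
c=cam('wrist');t=cam('top')
w=lambda u,v,z:(pix2w(c,u,v,z)[:2]*1000).round(1)
print('right top edge',w(370.3,20,.034),w(369.5,80,.034),w(369.5,120,.034))
print('left top',w(345.5,100,.037),w(345.5,120,.037),'left low',w(338.5,100,.005),w(338.5,126,.005))
print('nose',w(355,130,.034))
g=cv2.cvtColor(t['image'],cv2.COLOR_BGR2GRAY)
for v in(195,205,215,222,228): print(v,[(u,s,(pix2w(t,u,v,.036)[:2]*1000).round(1).tolist()) for u,s in tr(g,v,410,475,10)])
print([(u,s,(pix2w(t,452,u,.036)[:2]*1000).round(1).tolist()) for u,s in tr(g.T,452,180,245,10)])
```

```text
right top edge [ 617.1 -370.7] [ 551.8 -377.4] [ 505. -383.]
left top [ 526.1 -350.5] [ 502.6 -352.8] left low [ 527.6 -343.4] [ 494.4 -346.6]
nose [ 491.4 -366.2]
195 [(421, 96, [605.7, -266.1]), (436, 18, [605.4, -313.8]), (445, 84, [605.2, -342.5]), (455, 88, [605.0, -374.3])]
205 [(422, 80, [573.8, -268.4]), (437, 19, [573.5, -316.0]), (443, 14, [573.4, -335.1]), (448, 26, [573.3, -351.0]), (456, 91, [573.1, -376.4])]
215 [(423, 86, [542.0, -270.7]), (438, 16, [541.7, -318.2]), (439, 16, [541.7, -321.4]), (444, 14, [541.6, -337.2]), (451, 116, [541.5, -359.4]), (458, 81, [541.3, -381.6])]
222 [(424, 86, [519.9, -273.2]), (438, 16, [519.6, -317.5]), (449, 87, [519.4, -352.3]), (459, 21, [519.1, -383.9])]
228 [(424, 86, [501.0, -272.7]), (438, 17, [500.7, -316.9]), (450, 94, [500.4, -354.8]), (459, 17, [500.2, -383.2])]
[(185, 80, [637.1, -365.9]), (192, 14, [614.7, -365.1]), (196, 12, [601.9, -364.7]), (211, 114, [554.1, -363.0]), (216, 45, [538.3, -362.4]), (220, 58, [525.6, -362.0]), (230, 16, [494.1, -360.9]), (238, 107, [468.9, -360.0])]
```

Run:
```python
from h import *
plan(((.565,-.360,.08),D(6),9),((.565,-.360,.0235),D(6),4))
```

```text
t 53.8 gp [ 0.4317 -0.3292  0.3016] rot [-1.7999e+02  6.0000e-02  4.5900e+00] w 0.0871 f 0.0 F [-0.7  0.2  0.4] q7 -47
9 x xyz [0.0144, 0.0048, 0.0246] rot [0.0, 0.0001, -0.0027]
4 x xyz [0.0001, -0.0001, 0.0142] rot [0.0, 0.0001, -0.0001]
```

Request:
{"api": "send_rows", "payload": {
  "xyz": [
    [0.0144,0.0048,0.0246],
    [0.0144,0.0048,0.0246],
    [0.0144,0.0048,0.0246],
    [0.0144,0.0048,0.0246],
    [0.0144,0.0048,0.0246],
    [0.0144,0.0048,0.0246],
    [0.0144,0.0048,0.0246],
    [0.0144,0.0048,0.0246],
    [0.0144,0.0048,0.0246],
    [0,0,0],
    [0,0,0],
    [0,0,0]
  ],
  "rotation": [
    [0,0,-0.0027],
    [0,0,-0.0027],
    [0,0,-0.0027],
    [0,0,-0.0027],
    [0,0,-0.0027],
    [0,0,-0.0027],
    [0,0,-0.0027],
    [0,0,-0.0027],
    [0,0,-0.0027],
    [0,0,0],
    [0,0,0],
    [0,0,0]
  ],
  "jaw": [1,1,1,1,1,1,1,1,1,1,1,1]
}}

```text
time_s: 55.0
tool_pos: [0.5635, -0.3622, 0.2455]
tool_rot: [179.9, -0.0, 5.8]
force: [0.3, 0.1, -0.3]
grip_width: 0.0869
grasp_force: 0.0
```

Run:
```python
from h import *
plan(((.565,-.360,.0240),D(6),4))
c=cam('wrist','w29');g=cv2.cvtColor(c['image'],cv2.COLOR_BGR2GRAY)
for v in(160,190,215,235,290): print(v,[(u,s,(pix2w(c,u,v,.036)[:2]*1000).round(1).tolist()) for u,s in tr(g,v,250,400,14)])
print([(u,s,(pix2w(c,325,u,.036)[:2]*1000).round(1).tolist()) for u,s in tr(g.T,325,2,340,14)])
```

```text
t 55.0 gp [ 0.5636 -0.3624  0.082 ] rot [ 1.7994e+02 -4.0000e-02  5.8200e+00] w 0.0869 f 0.0 F [ 0.3  0.1 -0.3] q7 -35
4 x xyz [0.0004, -0.0005, 0.0145] rot [0.0002, -0.0002, -0.0008]
160 [(265, 18, [604.8, -323.7]), (296, 26, [606.6, -342.0]), (351, 48, [610.0, -374.6])]
190 [(349, 92, [591.7, -375.7])]
215 [(296, 14, [572.6, -344.9]), (348, 106, [575.9, -377.0])]
235 [(296, 16, [559.5, -346.0]), (347, 117, [562.8, -378.0])]
290 [(300, 30, [521.4, -351.8])]
[(112, 94, [635.8, -356.3]), (126, 82, [628.0, -357.2]), (131, 82, [625.2, -357.5]), (144, 84, [617.7, -358.2]), (148, 82, [615.4, -358.5]), (161, 86, [607.8, -359.3]), (165, 84, [605.4, -359.5]), (246, 58, [554.0, -365.0]), (255, 22, [547.9, -365.6]), (283, 38, [528.2, -367.7]), (310, 34, [508.3, -369.8]), (321, 45, [499.9, -370.7])]
```

Request:
{"api": "send_rows", "payload": {
  "xyz": [
    [-0.0003,0,0.0145],
    [-0.0003,0,0.0145],
    [-0.0002,0,0.0145],
    [0,0,0.0145],
    [0,0,0],
    [0,0,0],
    [0,0,0],
    [0,0,0],
    [0,0,0],
    [0,0,0],
    [0,0,0],
    [0,0,0],
    [0,0,0],
    [0,0,0],
    [0,0,0],
    [0,0,-0.01],
    [0,0,-0.02],
    [0,0,-0.02],
    [0,0,0],
    [0,0,0]
  ],
  "rotation": [
    [0,0,0],
    [0,0,0],
    [0,0,0],
    [0,0,0],
    [0,0,0],
    [0,0,0],
    [0,0,0],
    [0,0,0],
    [0,0,0],
    [0,0,0],
    [0,0,0],
    [0,0,0],
    [0,0,0],
    [0,0,0],
    [0,0,0],
    [0,0,0],
    [0,0,0],
    [0,0,0],
    [0,0,0],
    [0,0,0]
  ],
  "jaw": [1,1,1,1,1,1,0.2,0.2,0.2,0.2,0.2,0.2,0.2,0.2,0.2,0.2,0.2,0.2,0.2,0.2],
  "newtons": 30
}}

```text
time_s: 57.05
tool_pos: [0.5629, -0.3618, 0.2367]
tool_rot: [-180.0, -0.0, 5.8]
force: [0.3, -0.1, -2.1]
grip_width: 0.035
grasp_force: 29.5
```

Run:
```python
from h import *
plan(((.5833,-.3168,.07),D(4.1),5))
c=cam('wrist','w30');g=cv2.cvtColor(c['image'],cv2.COLOR_BGR2GRAY);z=.0655+.012
for v in(170,200,290): print(v,[(u,s,(pix2w(c,u,v,z)[:2]*1000).round(1).tolist()) for u,s in tr(g,v,250,400,14)])
print([(u,s,(pix2w(c,325,u,z)[:2]*1000).round(1).tolist()) for u,s in tr(g.T,325,2,340,14)])
```

```text
t 57.0 gp [ 0.563  -0.3617  0.0732] rot [-1.80e+02 -5.00e-02  5.84e+00] w 0.035 f 29.5 F [ 0.3 -0.1 -2.1] q7 -35
5 x xyz [0.0049, -0.0086, 0.0006] rot [0.0, -0.0002, 0.0061]
170 [(287, 18, [607.5, -341.1]), (361, 100, [610.8, -373.6])]
200 [(359, 110, [597.2, -374.5])]
290 [(356, 108, [552.4, -378.9]), (361, 104, [552.6, -381.3]), (378, 24, [553.5, -389.6])]
[(105, 103, [636.5, -354.9]), (127, 85, [627.5, -355.8]), (133, 79, [625.1, -356.1]), (152, 83, [617.0, -356.9]), (158, 82, [614.4, -357.2]), (177, 84, [606.1, -358.1]), (182, 84, [603.8, -358.3]), (192, 20, [599.3, -358.8]), (193, 20, [598.8, -358.9]), (252, 44, [570.6, -361.8]), (281, 56, [555.6, -363.4]), (282, 56, [555.1, -363.5]), (295, 38, [548.2, -364.2]), (321, 50, [533.8, -365.7])]
```

Request:
{"api": "send_rows", "payload": {
  "xyz": [
    [0.0049,-0.0086,0],
    [0.0049,-0.0086,0],
    [0.0049,-0.0086,0],
    [0.0049,-0.0086,0],
    [0.0049,-0.0086,0],
    [0,0,0.02],
    [0,0,0.02],
    [0,0,0],
    [0,0,0],
    [0,0,0.004],
    [0,0,0.003],
    [0,0,0.001],
    [0,0,0],
    [0,0,0]
  ],
  "rotation": [
    [0,0,0.0061],
    [0,0,0.0061],
    [0,0,0.0061],
    [0,0,0.0061],
    [0,0,0.0061],
    [0,0,0],
    [0,0,0],
    [0,0,0],
    [0,0,0],
    [0,0,0],
    [0,0,0],
    [0,0,0],
    [0,0,0],
    [0,0,0]
  ],
  "jaw": [0.2,0.2,0.2,0.2,0.2,0.2,0.2,0.2,0.2,0.2,0.2,0.2,0.2,0.2]
}}

```text
time_s: 58.5
tool_pos: [0.5834, -0.3169, 0.1887]
tool_rot: [180.0, -0.0, 4.1]
force: [0.0, -0.4, -1.3]
grip_width: 0.0352
grasp_force: 29.5
```

Run:
```python
from h import *
plan(((.5833,-.3168,.0240),D(4.1),2))
```

```text
t 58.5 gp [ 0.5835 -0.3169  0.0252] rot [ 1.80e+02 -2.00e-02  4.08e+00] w 0.0352 f 29.5 F [ 0.  -0.4 -1.3] q7 -39
2 x xyz [-0.0001, -0.0001, 0.0006] rot [0.0, -0.0002, -0.0002]
```

Request:
{"api": "send_rows", "payload": {
  "xyz": [
    [0,0,0.0005],
    [0,0,0],
    [0,0,0],
    [0,0,0],
    [0,0,0],
    [0,0,-0.01],
    [0,0,-0.03],
    [0,0,-0.04],
    [0,0,-0.04],
    [-0.03,0,-0.04],
    [-0.04,0,-0.03],
    [-0.04,0,0],
    [-0.03,0,0],
    [0,0,0],
    [0,0,0]
  ],
  "rotation": [
    [0,0,0],
    [0,0,0],
    [0,0,0],
    [0,0,0],
    [0,0,0],
    [0,0,0],
    [0,0,0],
    [0,0,0],
    [0,0,0],
    [0,0,0],
    [0,0,0],
    [0,0,0],
    [0,0,0],
    [0,0,0],
    [0,0,0]
  ],
  "jaw": [0.2,0.5,0.7,0.7,0.7,0.8,1,1,1,1,1,1,1,1,1]
}}

```text
time_s: 60.0
tool_pos: [0.4433, -0.3271, 0.3789]
tool_rot: [-179.9, -0.2, 4.0]
force: [0.2, 0.3, 0.7]
grip_width: 0.0873
grasp_force: 0.0
```

Run:
```python
from h import *
plan();c=cam('wrist','w31');g=cv2.cvtColor(c['image'],cv2.COLOR_BGR2GRAY)
for z,n in((.003,'mat'),(.037,'scan')):
  print(n)
  for v in(60,100,130,160): print(v,[(u,s,(pix2w(c,u,v,z)[:2]*1000).round(1).tolist()) for u,s in tr(g,v,230,410,12)])
  for q in(300,324,345): print('col',q,[(u,s,(pix2w(c,q,u,z)[:2]*1000).round(1).tolist()) for u,s in tr(g.T,q,2,225,14)])
t=cam('top');T=cv2.cvtColor(t['image'],cv2.COLOR_BGR2GRAY)
for v in (190,200,215,225): print('top',v,[(u,s,(pix2w(t,u,v,.003)[:2]*1000).round(1).tolist()) for u,s in tr(T,v,405,475,14)])
```

```text
t 60.0 gp [ 0.4438 -0.3269  0.2154] rot [-1.7994e+02 -1.7000e-01  4.0400e+00] w 0.0873 f 0.0 F [0.2 0.3 0.7] q7 -44
mat
60 [(283, 60, [570.2, -277.2]), (307, 13, [572.0, -302.0]), (313, 75, [572.4, -308.2]), (326, 72, [573.4, -321.7]), (327, 72, [573.5, -322.7]), (338, 12, [574.3, -334.1]), (360, 68, [575.9, -356.9])]
100 [(285, 48, [530.8, -281.0]), (303, 62, [532.2, -300.1]), (337, 62, [534.7, -336.3]), (359, 68, [536.4, -359.8])]
130 [(287, 68, [499.7, -284.5]), (359, 70, [505.3, -362.9])]
160 []
col 300 [(125, 14, [506.0, -298.4]), (147, 76, [482.4, -299.7])]
col 324 [(51, 73, [581.8, -319.0]), (77, 20, [556.7, -320.8]), (81, 20, [552.8, -321.1]), (127, 46, [505.8, -324.5]), (147, 76, [484.3, -326.1])]
col 345 [(146, 70, [487.0, -349.2]), (147, 70, [485.9, -349.3])]
scan
60 [(283, 60, [564.5, -281.4]), (307, 13, [566.1, -303.9]), (313, 75, [566.5, -309.5]), (326, 72, [567.4, -321.6]), (327, 72, [567.4, -322.6]), (338, 12, [568.1, -332.9]), (360, 68, [569.6, -353.5])]
100 [(285, 48, [528.8, -284.8]), (303, 62, [530.1, -302.2]), (337, 62, [532.4, -334.9]), (359, 68, [533.9, -356.1])]
130 [(287, 68, [500.7, -288.0]), (359, 70, [505.7, -358.9])]
160 []
col 300 [(125, 14, [506.4, -300.5]), (147, 76, [485.1, -301.7])]
col 324 [(51, 73, [575.0, -319.2]), (77, 20, [552.3, -320.9]), (81, 20, [548.7, -321.1]), (127, 46, [506.2, -324.2]), (147, 76, [486.8, -325.7])]
col 345 [(146, 70, [489.2, -346.5]), (147, 70, [488.2, -346.6])]
top 190 [(421, 104, [625.5, -274.1]), (431, 23, [625.3, -306.7]), (445, 92, [625.1, -352.3])]
top 200 [(422, 110, [592.8, -276.4]), (433, 20, [592.6, -312.2]), (446, 80, [592.3, -354.5])]
top 215 [(423, 102, [544.1, -278.3]), (433, 86, [543.9, -310.7]), (443, 94, [543.6, -343.1]), (448, 104, [543.5, -359.3])]
top 225 [(424, 106, [511.7, -280.6]), (434, 87, [511.5, -312.9]), (443, 64, [511.3, -342.0]), (449, 100, [511.2, -361.5])]
```

Run:
```python
from h import *
c=cam('wrist');o=env.get_obs();T=eul(o['tool_rot']);R=np.array(c['R']);RT=R@T;off=T.T@(-R.T@np.array(c['t']).ravel()-o['tool_pos'])
T1=eul([179.98,-.04,102.72]);R1=RT@T1.T;p1=np.array([.5599,.0791,.4841])+T1@off
w1=dict(c,image=cv2.imread('pics/w1.png'),R=R1,t=-R1@p1)
t0=cam('top')
F=frame(.412,.181,5)
print([w2pix(k,F[0]).round(1) for k in(w1,t0)])
for k in(w1,t0):
  r=rectify(k,F);print((r[::3,::3]//10).astype(int).tolist().__str__().replace('], [','\n').replace(', ',' '));print()
```

```text
[array([221.3,  66.8]), array([279.6, 257.6])]
[[10 9 10 14 14 14 15 17 16 13 6 13 12 14 12 13 12 14 13 8 13 14 11 14 11 14 17 15 15 15 15
7 7 8 13 14 14 15 17 16 14 6 13 12 14 11 13 12 14 14 8 12 14 11 14 11 14 17 15 15 15 15
6 6 7 13 14 14 15 17 16 14 7 13 12 13 11 13 12 14 14 8 12 14 11 13 11 14 17 15 15 15 15
7 7 8 13 14 14 15 17 16 14 7 13 12 13 11 12 11 14 14 8 12 14 12 14 11 14 17 15 15 15 15
7 7 8 13 14 14 15 17 16 14 7 13 12 14 12 13 13 14 14 9 13 14 12 14 11 14 17 15 15 15 15
7 7 8 13 14 14 15 17 17 16 13 15 15 16 15 15 16 16 16 14 15 16 15 16 14 16 17 15 15 15 15
7 8 8 14 14 14 15 17 17 17 17 17 17 17 17 17 17 17 17 17 17 17 17 17 17 17 17 15 15 15 15
8 7 8 14 15 15 15 16 16 16 16 16 16 16 16 16 16 16 16 16 16 16 16 16 16 16 16 15 15 15 15
7 7 8 14 14 15 15 15 15 15 15 15 15 14 15 15 15 15 15 15 15 15 15 15 15 15 15 15 15 15 15
7 8 8 14 14 14 14 14 15 14 14 14 14 15 15 15 15 15 15 15 15 15 15 15 15 15 15 15 15 15 15
7 7 8 12 12 12 12 13 13 13 13 12 12 12 13 14 14 13 13 13 13 13 13 14 13 13 13 13 13 13 14
7 7 8 9 8 7 8 9 9 8 8 8 8 8 8 9 9 9 8 8 8 8 9 9 9 9 9 8 9 11 13
7 7 7
[... 1911 characters left out ...]
13 13 12 8 7 8 9 9 9 9 9 9 9 9 9 9 9 9 9 9 9 8 7 7 8 8 8 8
13 13 13 13 13 12 9 9 8 9 9 9 9 9 9 9 9 9 9 9 9 9 9 9 8 8 8 8 8 8 8
13 13 13 13 13 12 12 10 7 8 9 9 9 9 9 9 9 9 9 9 9 9 10 10 9 8 8 8 8 8 8
13 13 13 13 13 13 13 11 9 10 9 9 9 9 9 9 9 9 9 9 9 10 11 11 10 8 8 8 8 8 8
13 13 13 13 13 13 13 12 12 11 9 10 9 9 9 9 9 9 9 9 9 10 11 12 10 9 9 7 7 7 7
13 13 13 13 13 13 13 13 13 12 10 10 9 8 9 9 9 10 9 10 10 11 12 12 11 11 9 7 7 7 7
13 13 13 13 13 13 13 13 13 12 12 11 8 9 10 10 10 10 10 10 11 11 12 12 12 12 10 8 7 8 8
13 13 13 13 13 13 13 13 13 13 12 11 10 10 11 10 11 11 10 10 12 12 12 12 12 12 11 9 8 8 8
13 13 13 13 13 13 13 13 13 12 12 12 12 12 12 10 12 12 11 12 12 13 13 13 13 13 12 10 8 8 8]]
```

```bash
cat >> h.py <<'E'
def fit(views,x0):
    """fit label pose: maximise (inside paper border ring) - (outside ring) brightness over the views"""
    from scipy.optimize import minimize
    def cost(q):
        s=0
        for k in views:
            r=rectify(k,frame(q[0]/1e3,q[1]/1e3,q[2]),40,28).astype(float)
            Y,S=np.abs(np.meshgrid(np.arange(40,-41,-1),np.arange(28,-29,-1)))
            i=(Y<=33)&(S<=21)&((Y>=30)|(S>=18));o=((Y>33)|(S>21))&(Y<=37)&(S<=25)
            s-=r[i].mean()-r[o].mean()
        return s
    m=min((minimize(cost,[x0[0]+a,x0[1]+b,x0[2]],method='Nelder-Mead',options=dict(initial_simplex=np.array(x0)+[a,b,0]+np.array([[0,0,0],[4,0,0],[0,4,0],[0,0,4]]),xatol=.05,fatol=.01)) for a in(-3,3) for b in(-3,3)),key=lambda m:m.fun)
    return m.x.round(2),round(m.fun,1)
E
python3 - <<'E'
from h import *
c=cam('wrist');o=env.get_obs();T=eul(o['tool_rot']);R=np.array(c['R']);RT=R@T;off=T.T@(-R.T@np.array(c['t']).ravel()-o['tool_pos'])
def old(f,p,e):
    T1=eul(e);R1=RT@T1.T;return dict(c,image=cv2.imread('pics/'+f),R=R1,t=-R1@(np.array(p)+T1@off))
w1=old('w1.png',[.5599,.0791,.4841],[179.98,-.04,102.72]);w27=old('w27.png',[.4298,-.3304,.4648],[-179.97,.13,4.21])
t=cam('top')
p=pix2w(w1,200.5,64,.05)*1000;print(p,pix2w(t,281,265.5,.05)*1000)
for v in([w1],[t],[w1,t]): print('card',fit(v,[p[0],p[1],5]))
for v in([w27],[t],[w27,t]): print('ctrl',fit(v,[414.5,-219.1,9.5]))
E
```

```text
[386.94042701 178.61700887  50.        ] [387.64585955 176.73288079  50.        ]
card (array([387.12, 188.43,   3.45]), np.float64(-19.0))
card (array([389.97, 178.88,   5.17]), np.float64(-13.3))
card (array([389.07, 178.51,   5.78]), np.float64(-24.3))
ctrl (array([ 413.79, -218.09,   10.06]), np.float64(-41.0))
ctrl (array([ 413.36, -218.34,   10.88]), np.float64(-32.9))
ctrl (array([ 413.6 , -218.04,   10.28]), np.float64(-73.3))
```

Run:
```python
from h import *
c=cam('wrist');o=env.get_obs();T=eul(o['tool_rot']);R=np.array(c['R']);RT=R@T;off=T.T@(-R.T@np.array(c['t']).ravel()-o['tool_pos'])
def old(f,p,e):
    T1=eul(e);R1=RT@T1.T;return dict(c,image=cv2.imread('pics/'+f),R=R1,t=-R1@(np.array(p)+T1@off))
w1=old('w1.png',[.5599,.0791,.4841],[179.98,-.04,102.72]);w4=old('w4.png',[.5038,.1537,.2428],[-179.95,.01,156.54])
t=cam('top')
for v in([w4],[w1,w4],[w1,w4,t]): print('card',fit(v,[389,178.5,5.4]))
F=frame(.389,.1785,5.4)
for k in(w1,w4):
  r=rectify(k,F);print((r[::4,::3]//10).astype(int).tolist().__str__().replace('], [','\n').replace(', ',' '));print()
# grasp and read poses
plan(((.5815,-.3155,.08),D(4),8),((.5815,-.3155,.0235),D(4),4))
```

```text
card (array([390.19, 186.87,  -2.15]), np.float64(-23.1))
card (array([387.39, 187.6 ,   3.08]), np.float64(-34.3))
card (array([393.24, 188.48,   5.93]), np.float64(-51.3))
[[13 16 16 16 16 16 16 16 16 16 16 16 16 16 16 16 16 16 16 16 16 16 16 16 16 16 16 16 16 16 15
12 14 14 14 14 14 14 14 14 14 14 14 14 14 14 14 14 14 14 14 14 14 14 14 14 15 15 15 15 14 14
12 14 14 14 14 15 14 14 15 15 15 15 15 15 15 15 15 15 15 15 15 15 15 15 15 15 15 15 15 15 14
12 14 14 14 15 17 17 17 17 16 17 17 17 17 17 17 17 17 17 17 17 17 17 17 17 17 16 15 15 15 14
11 14 14 14 15 17 17 16 16 16 16 17 17 16 16 17 17 17 17 16 16 16 17 16 16 17 16 15 15 15 14
12 14 14 14 15 17 17 14 12 11 12 14 14 12 12 14 15 14 10 12 13 12 14 14 11 17 16 15 15 15 14
12 14 14 14 15 17 17 14 10 10 12 14 14 12 10 13 14 14 8 12 13 11 14 14 10 17 16 15 15 15 14
12 14 14 14 15 17 17 13 10 10 11 14 14 12 10 13 14 14 8 12 14 12 14 14 10 16 16 15 15 15 14
10 14 14 14 15 17 17 13 10 9 12 14 14 12 11 14 14 14 8 12 14 11 14 13 10 17 16 15 15 15 14
8 14 14 14 15 17 17 14 10 10 12 14 14 12 11 13 14 14 8 12 13 12 14 13 10 16 16 15 15 15 14

[... 1531 characters left out ...]
12 11 17 17 7 17 17 15 15 15 15
0 0 15 15 15 17 17 18 17 17 18 18 18 17 18 18 17 17 18 18 17 17 17 18 17 17 18 16 16 16 15
7 14 15 15 15 16 16 16 16 16 16 16 16 16 17 17 17 16 16 17 17 16 16 16 16 16 17 16 16 16 15
8 14 15 15 15 15 15 15 15 15 15 15 15 15 16 16 16 16 16 16 16 16 16 16 16 16 16 16 16 16 15
8 14 15 15 15 15 15 15 15 15 15 15 15 15 15 15 15 15 16 16 16 16 16 16 16 16 16 16 16 16 15
8 8 8 8 7 8 9 8 7 7 7 7 8 8 8 9 9 7 7 7 7 8 8 8 9 9 7 8 14 15 15]]

t 60.4 gp [ 0.4441 -0.3268  0.2142] rot [1.7997e+02 5.0000e-02 4.1200e+00] w 0.0873 f 0.0 F [-0.4 -0.4  0.3] q7 -44
8 x xyz [0.0172, -0.0002, 0.0168] rot [0.0001, 0.0001, 0.0003]
4 x xyz [0.0, 0.0, 0.0141] rot [-0.0001, 0.0, -0.0001]
```

The labels are fixed: card at (0.3888, 0.1773) with yaw 5.4°, controller at (0.4138, −0.2183) with yaw 10°. Now I'll grasp the scanner.

Request:
{"api": "send_rows", "payload": {
  "xyz": [
    [0.0172,-0.0002,0.0168],
    [0.0172,-0.0002,0.0168],
    [0.0172,-0.0002,0.0168],
    [0.0172,-0.0002,0.0168],
    [0.0172,-0.0002,0.0168],
    [0.0172,-0.0002,0.0168],
    [0.0172,-0.0002,0.0168],
    [0.0172,-0.0002,0.0168],
    [0,0,0.015],
    [0,0,0.015],
    [0,0,0],
    [0,0,0],
    [0,0,0]
  ],
  "rotation": [
    [0,0,0],
    [0,0,0],
    [0,0,0],
    [0,0,0],
    [0,0,0],
    [0,0,0],
    [0,0,0],
    [0,0,0],
    [0,0,0],
    [0,0,0],
    [0,0,0],
    [0,0,0],
    [0,0,0]
  ],
  "jaw": [1,1,1,1,1,1,1,1,1,1,1,1,1]
}}

```text
time_s: 61.7
tool_pos: [0.5807, -0.316, 0.2147]
tool_rot: [180.0, -0.1, 4.0]
force: [0.1, 0.6, -0.6]
grip_width: 0.0868
grasp_force: 0.0
```

Run:
```python
from h import *
plan(((.5815,-.3155,.0235),D(4),2))
```

```text
t 61.7 gp [ 0.5809 -0.3161  0.0512] rot [ 1.7996e+02 -9.0000e-02  4.0400e+00] w 0.0868 f 0.0 F [ 0.1  0.6 -0.6] q7 -40
2 x xyz [0.0004, -0.0002, 0.0139] rot [0.0003, -0.0007, 0.0004]
```

Request:
{"api": "send_rows", "payload": {
  "xyz": [
    [0.0002,0,0.0139],
    [0.0002,0,0.0138],
    [0,0,0],
    [0,0,0],
    [0,0,0],
    [0,0,0],
    [0,0,0],
    [0,0,0],
    [0,0,0],
    [0,0,0],
    [0,0,0],
    [0,0,0]
  ],
  "rotation": [
    [0,0,0],
    [0,0,0],
    [0,0,0],
    [0,0,0],
    [0,0,0],
    [0,0,0],
    [0,0,0],
    [0,0,0],
    [0,0,0],
    [0,0,0],
    [0,0,0],
    [0,0,0]
  ],
  "jaw": [1,1,1,1,0.2,0.2,0.2,0.2,0.2,0.2,0.2,0.2],
  "newtons": 40
}}

```text
time_s: 62.9
tool_pos: [0.5813, -0.3154, 0.1859]
tool_rot: [180.0, -0.0, 4.1]
force: [-0.1, -0.4, 0.1]
grip_width: 0.0337
grasp_force: 40.0
```

```bash
cat >> h.py <<'E'
def readpose(x,y,yaw,gz,gx=0.,dist=.155):
    """gz: scanner centre beyond the grasp point along tool z; gx: scanner centre along tool x"""
    P,n,yy,s=frame(x,y,yaw); # scanner x=n, z=s ; tool x=n, tool z=-s, tool y=-yy
    C=P+n*dist; Rt=np.column_stack([n,np.cross(-s,n),-s])
    return C-Rt[:,2]*gz-Rt[:,0]*gx, Ro.from_matrix(Rt).as_euler('xyz',degrees=True)
E
python3 - <<'E'
from h import *
plan()
gz=env.get_obs()['tool_pos'][2]-.1635-.020
for L in((.3888,.1773,5.4),(.4138,-.2183,10)):
    print(gz,*[np.round(v,4) for v in readpose(*L,gz)])
g,e=readpose(.3888,.1773,5.4,gz)
f=frame(.3888,.1773,5.4)[1]
plan(((.5817,-.3156,.25),D(4),6),((.60,-.05,.25),D(4.5),9),(g+f*.06+[0,0,.04],e,14),(g,e,5))
E
```

```text
t 62.9 gp [ 0.5813 -0.3154  0.0224] rot [ 1.80e+02 -1.00e-02  4.09e+00] w 0.0337 f 40.0 F [-0.1 -0.4  0.1] q7 -39
0.0023705364873587605 [0.5277 0.1904 0.1177] [180.  -25.    5.4]
0.0023705364873587605 [ 0.5512 -0.1941  0.1177] [180. -25.  10.]
t 62.9 gp [ 0.5813 -0.3154  0.0224] rot [ 1.80e+02 -1.00e-02  4.09e+00] w 0.0337 f 40.0 F [-0.1 -0.4  0.1] q7 -39
6 x xyz [0.0001, 0.0, -0.0379] rot [0.0, 0.0, 0.0003]
9 x xyz [0.0042, -0.0293, 0.0] rot [0.0, 0.0, -0.001]
14 x xyz [-0.0059, -0.0175, 0.0048] rot [0.0002, 0.0312, -0.0011]
5 x xyz [-0.0153, 0.0, 0.0073] rot [0.0001, -0.0001, 0.0]
```

Request:
{"api": "send_rows", "payload": {
  "xyz": [
    [0,0,-0.015],
    [0,0,-0.04],
    [0,0,-0.045],
    [0,0,-0.045],
    [0,0,-0.045],
    [0,0,-0.038],
    [0.0042,-0.0293,0],
    [0.0042,-0.0293,0],
    [0.0042,-0.0293,0],
    [0.0042,-0.0293,0],
    [0.0042,-0.0293,0],
    [0.0042,-0.0293,0],
    [0.0042,-0.0293,0],
    [0.0042,-0.0293,0],
    [0.0042,-0.0293,0],
    [0,0,0],
    [0,0,0]
  ],
  "rotation": [
    [0,0,0],
    [0,0,0],
    [0,0,0],
    [0,0,0],
    [0,0,0],
    [0,0,0],
    [0,0,-0.001],
    [0,0,-0.001],
    [0,0,-0.001],
    [0,0,-0.001],
    [0,0,-0.001],
    [0,0,-0.001],
    [0,0,-0.001],
    [0,0,-0.001],
    [0,0,-0.001],
    [0,0,0],
    [0,0,0]
  ],
  "jaw": [0.2,0.2,0.2,0.2,0.2,0.2,0.2,0.2,0.2,0.2,0.2,0.2,0.2,0.2,0.2,0.2,0.2]
}}

```text
time_s: 64.6
tool_pos: [0.5989, -0.049, 0.4144]
tool_rot: [180.0, -0.0, 4.7]
force: [-0.2, -0.6, -1.9]
grip_width: 0.0339
grasp_force: 40.0
```

Run:
```python
from h import *
gz=.0027
g,e=readpose(.3888,.1773,5.4,gz);f=frame(.3888,.1773,5.4)[1]
plan((g+f*.06+[0,0,.04],e,15))
c=cam('wrist','w32');G=cv2.cvtColor(c['image'],cv2.COLOR_BGR2GRAY);z=env.get_obs()['tool_pos'][2]-.1635-gz+.017
print(z,[(u,s,(pix2w(c,322,u,z)[:2]*1000).round(1).tolist()) for u,s in tr(G.T,322,2,340,14)])
for v in(130,170,200): print(v,[(u,s,(pix2w(c,u,v,z)[:2]*1000).round(1).tolist()) for u,s in tr(G,v,250,400,14)])
```

```text
t 64.6 gp [ 0.599  -0.049   0.2509] rot [ 1.8e+02 -1.0e-02  4.7e+00] w 0.0339 f 40.0 F [-0.2 -0.6 -1.9] q7 -73
15 x xyz [-0.0054, -0.0163, 0.0046] rot [0.0002, 0.0291, -0.0008]
0.26525740800123854 [(100, 98, [673.8, -42.2]), (121, 79, [665.9, -42.8]), (127, 72, [663.7, -43.0]), (147, 80, [655.8, -43.7]), (153, 74, [653.5, -43.9]), (172, 76, [645.7, -44.5]), (177, 76, [643.7, -44.7]), (252, 39, [610.6, -47.4]), (253, 39, [610.2, -47.5]), (281, 48, [596.7, -48.6]), (291, 35, [591.8, -49.0]), (321, 46, [576.4, -50.3])]
130 [(283, 85, [661.2, -27.7]), (360, 82, [663.7, -58.2])]
170 [(282, 50, [645.2, -28.1]), (283, 50, [645.3, -28.5]), (360, 56, [647.8, -60.0])]
200 [(285, 108, [632.7, -30.0]), (358, 105, [635.2, -60.5])]
```

Request:
{"api": "send_rows", "payload": {
  "xyz": [
    [-0.0054,-0.0163,0.0046],
    [-0.0054,-0.0163,0.0046],
    [-0.0054,-0.0163,0.0046],
    [-0.0054,-0.0163,0.0046],
    [-0.0054,-0.0163,0.0046],
    [-0.0054,-0.0163,0.0046],
    [-0.0054,-0.0163,0.0046],
    [-0.0054,-0.0163,0.0046],
    [-0.0054,-0.0163,0.0046],
    [-0.0054,-0.0163,0.0046],
    [-0.0054,-0.0163,0.0046],
    [-0.0054,-0.0163,0.0046],
    [-0.0054,-0.0163,0.0046],
    [-0.0054,-0.0163,0.0046],
    [-0.0054,-0.0163,0.0046],
    [0,0,0],
    [0,0,0],
    [0,0,0]
  ],
  "rotation": [
    [0.0002,0.0291,-0.0008],
    [0.0002,0.0291,-0.0008],
    [0.0002,0.0291,-0.0008],
    [0.0002,0.0291,-0.0008],
    [0.0002,0.0291,-0.0008],
    [0.0002,0.0291,-0.0008],
    [0.0002,0.0291,-0.0008],
    [0.0002,0.0291,-0.0008],
    [0.0002,0.0291,-0.0008],
    [0.0002,0.0291,-0.0008],
    [0.0002,0.0291,-0.0008],
    [0.0002,0.0291,-0.0008],
    [0.0002,0.0291,-0.0008],
    [0.0002,0.0291,-0.0008],
    [0.0002,0.0291,-0.0008],
    [0,0,0],
    [0,0,0],
    [0,0,0]
  ],
  "jaw": [0.2,0.2,0.2,0.2,0.2,0.2,0.2,0.2,0.2,0.2,0.2,0.2,0.2,0.2,0.2,0.2,0.2,0.2]
}}

```text
time_s: 66.45
tool_pos: [0.5143, 0.1866, 0.3313]
tool_rot: [-180.0, -25.0, 5.1]
force: [0.2, -0.3, -1.9]
grip_width: 0.0336
grasp_force: 40.0
```

Run:
```python
from h import *
g,e=readpose(.3888,.1773,5.4,.0027)
plan((g,e,5)); print(g,e)
t=cam('top');print('card top',fit([t],[389,177.5,5.4]))
```

```text
t 66.5 gp [0.5832 0.1928 0.1831] rot [-179.98  -25.02    5.11] w 0.0336 f 40.0 F [ 0.2 -0.3 -1.9] q7 -118
5 x xyz [-0.0156, -0.0005, 0.0071] rot [0.0003, -0.0001, -0.0009]
[0.52751826 0.19041274 0.11795286] [180.  -25.    5.4]
card top (array([394.45, 206.52, -16.54]), np.float64(-5.5))
```

Request:
{"api": "send_rows", "payload": {
  "xyz": [
    [-0.0156,-0.0005,0.0071],
    [-0.0156,-0.0005,0.0071],
    [-0.0156,-0.0005,0.0071],
    [-0.0156,-0.0005,0.0071],
    [-0.0156,-0.0005,0.0071],
    [0,0,0],
    [0,0,0],
    [0,0,0],
    [0,0,0]
  ],
  "rotation": [
    [0.0003,0,-0.0009],
    [0.0003,0,-0.0009],
    [0.0003,0,-0.0009],
    [0.0003,0,-0.0009],
    [0.0003,0,-0.0009],
    [0,0,0],
    [0,0,0],
    [0,0,0],
    [0,0,0]
  ],
  "jaw": [0.2,0.2,0.2,0.2,0.2,0.2,0.2,0.2,0.2]
}}

```text
time_s: 67.4
tool_pos: [0.4588, 0.1858, 0.2666]
tool_rot: [-180.0, -25.1, 5.5]
force: [0.6, -1.0, -1.5]
grip_width: 0.0334
grasp_force: 40.0
```

```bash
cat >> h.py <<'E'
def aim(L,gz=.0027,gx=0.):
    """focus error in label axes (normal, across, up; mm) and angle (deg) of the held scanner"""
    o=env.get_obs();R=eul(o['tool_rot']);p=np.array(o['tool_pos'])+R[:,2]*(env.grip_depth+gz)+R[:,0]*gx
    P,n,yy,s=frame(*L);d=p-R[:,0]*.155-P
    print('aim err mm',[round(float(d@k)*1e3,1) for k in(n,yy,s)],'deg',round(np.degrees(np.arccos(min(1,R[:,0]@n))),2),'w',round(o['grip_width'],4))
E
python3 - <<'E'
from h import *
L=(.3888,.1773,5.4);g,e=readpose(*L,.0027)
plan((g,e,2)); aim(L)
s=cam('side','s3');P=frame(*L)[0];print(w2pix(s,P))
H=cv2.resize(s['image'][130:280,150:350],None,fx=4,fy=4);cv2.imwrite('pics/m3.png',H)
E
```

```text
t 67.4 gp [0.5278 0.1926 0.1185] rot [-179.96  -25.11    5.52] w 0.0334 f 40.0 F [ 0.6 -1.  -1.5] q7 -127
2 x xyz [-0.0002, 0.0009, 0.0002] rot [-0.0008, -0.001, 0.001]
aim err mm [0.7, 1.8, 0.0] deg 0.16 w 0.0334
[231.55641264 210.83626278]
```

View pics/m3.png

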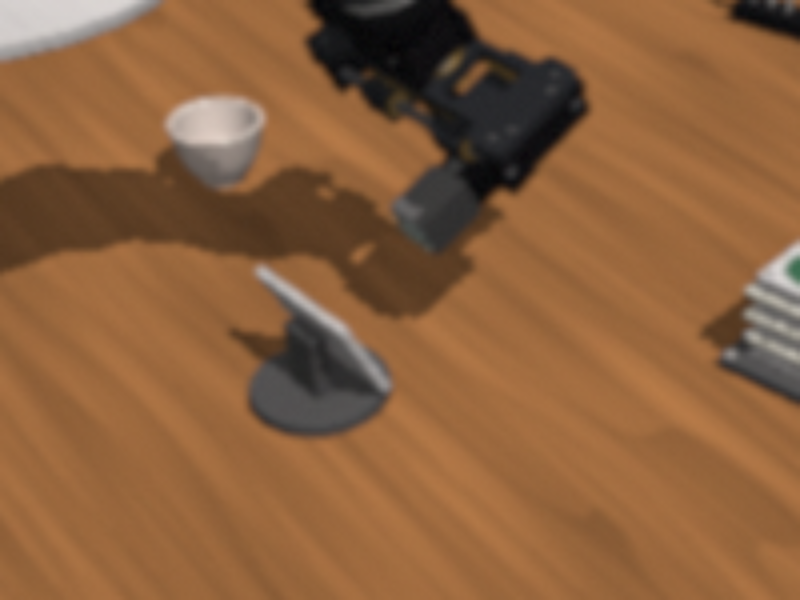

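The scanner's head, at crop (435,205), points square at the label plate, at crop (325,325). I'll take out the last 1.8 mm and hold.

Request:
{"api": "send_rows", "payload": {
  "xyz": [
    [-0.0003,0.0009,0],
    [-0.0002,0.0008,0],
    [0,0,0],
    [0,0,0],
    [0,0,0],
    [0,0,0],
    [0,0,0],
    [0,0,0],
    [0,0,0],
    [0,0,0],
    [0,0,0],
    [0,0,0],
    [0,0,0],
    [0,0,0],
    [0,0,0],
    [0,0,0],
    [0,0,0],
    [0,0,0],
    [0,0,0],
    [0,0,0]
  ],
  "rotation": [
    [0,0,0],
    [0,0,0],
    [0,0,0],
    [0,0,0],
    [0,0,0],
    [0,0,0],
    [0,0,0],
    [0,0,0],
    [0,0,0],
    [0,0,0],
    [0,0,0],
    [0,0,0],
    [0,0,0],
    [0,0,0],
    [0,0,0],
    [0,0,0],
    [0,0,0],
    [0,0,0],
    [0,0,0],
    [0,0,0]
  ],
  "jaw": [0.2,0.2,0.2,0.2,0.2,0.2,0.2,0.2,0.2,0.2,0.2,0.2,0.2,0.2,0.2,0.2,0.2,0.2,0.2,0.2]
}}

```text
time_s: 69.45
tool_pos: [0.4575, 0.184, 0.2654]
tool_rot: [180.0, -25.0, 5.6]
force: [-0.5, -0.6, -1.5]
grip_width: 0.0332
grasp_force: 40.0
```

Request:
{"api": "send_rows", "payload": {
  "xyz": [
    [0,0,0],
    [0,0,0],
    [0,0,0],
    [0,0,0],
    [0,0,0],
    [0,0,0],
    [0,0,0],
    [0,0,0],
    [0,0,0],
    [0,0,0],
    [0,0,0],
    [0,0,0],
    [0,0,0],
    [0,0,0],
    [0,0,0]
  ],
  "rotation": [
    [0,0,0],
    [0,0,0],
    [0,0,0],
    [0,0,0],
    [0,0,0],
    [0,0,0],
    [0,0,0],
    [0,0,0],
    [0,0,0],
    [0,0,0],
    [0,0,0],
    [0,0,0],
    [0,0,0],
    [0,0,0],
    [0,0,0]
  ],
  "jaw": [0.2,0.2,0.2,0.2,0.2,0.2,0.2,0.2,0.2,0.2,0.2,0.2,0.2,0.2,0.2]
}}

```text
time_s: 70.95
tool_pos: [0.4575, 0.1841, 0.2654]
tool_rot: [180.0, -25.0, 5.6]
force: [0.7, 0.5, -1.8]
grip_width: 0.0336
grasp_force: 40.0
```

Run:
```python
from h import *
L=(.3888,.1773,5.4);aim(L)
def headbox(c): # grey head pixels in the side view
    g=c['image'][130:280,150:350].astype(int);return g
a=cv2.imread('pics/s3.png');b=cam('side','s4')['image']
d=np.abs(a.astype(int)-b).max(2);print('side change px',(d[130:280,150:350]>30).sum())
M=(.4138,-.2183,10);g,e=readpose(*M,.0027);f=frame(*M)[1]
g0,e0=readpose(*L,.0027);f0=frame(*L)[1]
# back off, cross, approach
plan((g0+f0*.06+[0,0,.06],e0,4),(g+f*.06+[0,0,.06],e,15))
```

```text
aim err mm [-1.4, 0.0, -0.2] deg 0.17 w 0.0336
side change px 198
t 71.0 gp [0.5263 0.1908 0.1172] rot [179.99 -25.01   5.58] w 0.0335 f 40.0 F [ 0.8 -0.5 -2. ] q7 -127
4 x xyz [0.0217, 0.0001, -0.0136] rot [-0.0003, -0.0001, 0.0007]
15 x xyz [-0.0016, 0.0257, -0.0008] rot [0.0023, 0.0, -0.0048]
```

Request:
{"api": "send_rows", "payload": {
  "xyz": [
    [0.0217,0,-0.0136],
    [0.0217,0,-0.0136],
    [0.0217,0,-0.0136],
    [0.0217,0,-0.0136],
    [-0.0016,0.0257,-0.0008],
    [-0.0016,0.0257,-0.0008],
    [-0.0016,0.0257,-0.0008],
    [-0.0016,0.0257,-0.0008],
    [-0.0016,0.0257,-0.0008],
    [-0.0016,0.0257,-0.0008],
    [-0.0016,0.0257,-0.0008],
    [-0.0016,0.0257,-0.0008],
    [-0.0016,0.0257,-0.0008],
    [-0.0016,0.0257,-0.0008],
    [-0.0016,0.0257,-0.0008],
    [-0.0016,0.0257,-0.0008],
    [-0.0016,0.0257,-0.0008],
    [-0.0016,0.0257,-0.0008],
    [-0.0016,0.0257,-0.0008],
    [0,0,0]
  ],
  "rotation": [
    [0,0,0.0007],
    [0,0,0.0007],
    [0,0,0.0007],
    [0,0,0.0007],
    [0.0023,0,-0.0048],
    [0.0023,0,-0.0048],
    [0.0023,0,-0.0048],
    [0.0023,0,-0.0048],
    [0.0023,0,-0.0048],
    [0.0023,0,-0.0048],
    [0.0023,0,-0.0048],
    [0.0023,0,-0.0048],
    [0.0023,0,-0.0048],
    [0.0023,0,-0.0048],
    [0.0023,0,-0.0048],
    [0.0023,0,-0.0048],
    [0.0023,0,-0.0048],
    [0.0023,0,-0.0048],
    [0.0023,0,-0.0048],
    [0,0,0]
  ],
  "jaw": [0.2,0.2,0.2,0.2,0.2,0.2,0.2,0.2,0.2,0.2,0.2,0.2,0.2,0.2,0.2,0.2,0.2,0.2,0.2,0.2]
}}

```text
time_s: 73.0
tool_pos: [0.5366, -0.2005, 0.3516]
tool_rot: [179.8, -24.9, 9.7]
force: [-0.1, -0.4, -1.8]
grip_width: 0.0338
grasp_force: 40.0
```

Run:
```python
from h import *
M=(.4138,-.2183,10);g,e=readpose(*M,.0027)
plan((g,e,5)); aim(M)
# scanner pose within the grip: compare tail position in tool frame with the earlier view
c=cam('wrist','w33');G=cv2.cvtColor(c['image'],cv2.COLOR_BGR2GRAY)
print(tr(G.T,322,2,240,14)); print([tr(G,v,250,400,30) for v in(130,170,200)])
```

```text
t 73.0 gp [ 0.6046 -0.1894  0.2033] rot [179.82 -24.94   9.68] w 0.0338 f 40.0 F [-0.1 -0.4 -1.8] q7 -41
5 x xyz [-0.017, -0.0007, 0.011] rot [0.0011, 0.0002, -0.001]
aim err mm [84.7, -3.9, 54.9] deg 0.29 w 0.0338
[(100, 94), (121, 77), (127, 64), (147, 82), (153, 66), (172, 80), (177, 66)]
[[(283, 96), (360, 112)], [(283, 49), (359, 48)], [(285, 103), (358, 89)]]
```

Request:
{"api": "send_rows", "payload": {
  "xyz": [
    [-0.017,-0.0007,0.011],
    [-0.017,-0.0007,0.011],
    [-0.017,-0.0007,0.011],
    [-0.017,-0.0007,0.011],
    [-0.017,-0.0007,0.011],
    [0,0,0],
    [0,0,0],
    [0,0,0],
    [0,0,0]
  ],
  "rotation": [
    [0.0011,0,-0.001],
    [0.0011,0,-0.001],
    [0.0011,0,-0.001],
    [0.0011,0,-0.001],
    [0.0011,0,-0.001],
    [0,0,0],
    [0,0,0],
    [0,0,0],
    [0,0,0]
  ],
  "jaw": [0.2,0.2,0.2,0.2,0.2,0.2,0.2,0.2,0.2]
}}

```text
time_s: 73.95
tool_pos: [0.4845, -0.2017, 0.2669]
tool_rot: [-179.8, -25.1, 10.4]
force: [0.3, -0.5, -1.5]
grip_width: 0.0337
grasp_force: 40.0
```

Run:
```python
from h import *
M=(.4138,-.2183,10);g,e=readpose(*M,.0027)
plan((g,e,2)); aim(M)
```

```text
t 74.0 gp [ 0.5527 -0.1886  0.1189] rot [-179.75  -25.13   10.36] w 0.0337 f 40.0 F [ 0.3 -0.5 -1.5] q7 -30
2 x xyz [-0.0012, 0.002, -0.0002] rot [-0.0035, -0.0011, 0.0028]
aim err mm [2.8, 4.3, -0.6] deg 0.35 w 0.0337
```

Request:
{"api": "send_rows", "payload": {
  "xyz": [
    [-0.0008,0.0015,0],
    [-0.0008,0.0015,0],
    [0,0,0],
    [0,0,0],
    [0,0,0],
    [0,0,0],
    [0,0,0]
  ],
  "rotation": [
    [-0.002,0,0.002],
    [-0.002,0,0.002],
    [0,0,0],
    [0,0,0],
    [0,0,0],
    [0,0,0],
    [0,0,0]
  ],
  "jaw": [0.2,0.2,0.2,0.2,0.2,0.2,0.2]
}}

```text
time_s: 74.65
tool_pos: [0.4826, -0.2052, 0.2651]
tool_rot: [-179.8, -25.0, 10.0]
force: [-0.6, 0.1, -2.1]
grip_width: 0.0334
grasp_force: 40.0
```

Run:
```python
from h import *
M=(.4138,-.2183,10);g,e=readpose(*M,.0027)
plan((g,e,2)); aim(M)
```

```text
t 74.7 gp [ 0.5506 -0.1926  0.1169] rot [-179.83  -25.02   10.03] w 0.0334 f 40.0 F [-0.6  0.1 -2.1] q7 -30
2 x xyz [0.0003, 0.0005, -0.0005] rot [-0.0016, -0.0001, 0.0002]
aim err mm [-0.6, 1.5, -1.0] deg 0.03 w 0.0334
```

Aim is within 1.5 mm; now I'll hold after a tiny trim.

Request:
{"api": "send_rows", "payload": {
  "xyz": [
    [0,0.001,-0.0005],
    [0,0,0],
    [0,0,0],
    [0,0,0],
    [0,0,0],
    [0,0,0],
    [0,0,0],
    [0,0,0],
    [0,0,0],
    [0,0,0],
    [0,0,0],
    [0,0,0],
    [0,0,0],
    [0,0,0],
    [0,0,0],
    [0,0,0],
    [0,0,0],
    [0,0,0],
    [0,0,0],
    [0,0,0]
  ],
  "rotation": [
    [0,0,0],
    [0,0,0],
    [0,0,0],
    [0,0,0],
    [0,0,0],
    [0,0,0],
    [0,0,0],
    [0,0,0],
    [0,0,0],
    [0,0,0],
    [0,0,0],
    [0,0,0],
    [0,0,0],
    [0,0,0],
    [0,0,0],
    [0,0,0],
    [0,0,0],
    [0,0,0],
    [0,0,0],
    [0,0,0]
  ],
  "jaw": [0.2,0.2,0.2,0.2,0.2,0.2,0.2,0.2,0.2,0.2,0.2,0.2,0.2,0.2,0.2,0.2,0.2,0.2,0.2,0.2]
}}

```text
time_s: 76.65
tool_pos: [0.4826, -0.2062, 0.2655]
tool_rot: [-179.8, -25.0, 10.0]
force: [0.6, 0.1, -2.2]
grip_width: 0.0336
grasp_force: 40.0
```

Request:
{"api": "send_rows", "payload": {
  "xyz": [
    [0,0,0],
    [0,0,0],
    [0,0,0],
    [0,0,0],
    [0,0,0],
    [0,0,0],
    [0,0,0],
    [0,0,0],
    [0,0,0],
    [0,0,0],
    [0,0,0],
    [0,0,0],
    [0,0,0],
    [0,0,0],
    [0,0,0]
  ],
  "rotation": [
    [0,0,0],
    [0,0,0],
    [0,0,0],
    [0,0,0],
    [0,0,0],
    [0,0,0],
    [0,0,0],
    [0,0,0],
    [0,0,0],
    [0,0,0],
    [0,0,0],
    [0,0,0],
    [0,0,0],
    [0,0,0],
    [0,0,0]
  ],
  "jaw": [0.2,0.2,0.2,0.2,0.2,0.2,0.2,0.2,0.2,0.2,0.2,0.2,0.2,0.2,0.2]
}}

```text
time_s: 78.15
tool_pos: [0.4826, -0.2062, 0.2655]
tool_rot: [-179.8, -25.0, 10.0]
force: [-0.6, -0.4, -1.5]
grip_width: 0.0338
grasp_force: 40.0
```

Run:
```python
from h import *
M=(.4138,-.2183,10);aim(M)
c=cam('wrist','w34');G=cv2.cvtColor(c['image'],cv2.COLOR_BGR2GRAY);print(tr(G.T,322,2,240,14))
g,e=readpose(*M,.0027);f=frame(*M)[1]
plan((g+f*.06+[0,0,.05],e,4),((.5838,-.3163,.08),D(4),12),((.5838,-.3163,.045),D(4),2))
```

```text
aim err mm [-0.5, 0.5, -0.4] deg 0.03 w 0.0338
[(28, 36), (74, 40), (100, 103), (121, 81), (127, 66), (147, 88), (153, 68), (172, 82), (177, 70)]
t 78.2 gp [ 0.5506 -0.1937  0.1174] rot [-179.83  -25.02   10.02] w 0.0335 f 40.0 F [-0.1  0.5 -1.1] q7 -30
4 x xyz [0.0204, 0.0, -0.0114] rot [-0.0008, -0.0001, 0.0001]
12 x xyz [0.0007, 0.0104, 0.0086] rot [-0.0019, -0.0363, 0.0086]
2 x xyz [-0.0001, 0.0003, 0.0174] rot [-0.0001, -0.0001, -0.0001]
```

Request:
{"api": "send_rows", "payload": {
  "xyz": [
    [0.0204,0,-0.0114],
    [0.0204,0,-0.0114],
    [0.0204,0,-0.0114],
    [0.0204,0,-0.0114],
    [0.0007,0.0104,0.0086],
    [0.0007,0.0104,0.0086],
    [0.0007,0.0104,0.0086],
    [0.0007,0.0104,0.0086],
    [0.0007,0.0104,0.0086],
    [0.0007,0.0104,0.0086],
    [0.0007,0.0104,0.0086],
    [0.0007,0.0104,0.0086],
    [0.0007,0.0104,0.0086],
    [0.0007,0.0104,0.0086],
    [0.0007,0.0104,0.0086],
    [0.0007,0.0104,0.0086],
    [0,0,0],
    [0,0,0],
    [0,0,0]
  ],
  "rotation": [
    [0,0,0],
    [0,0,0],
    [0,0,0],
    [0,0,0],
    [-0.0019,-0.0363,0.0086],
    [-0.0019,-0.0363,0.0086],
    [-0.0019,-0.0363,0.0086],
    [-0.0019,-0.0363,0.0086],
    [-0.0019,-0.0363,0.0086],
    [-0.0019,-0.0363,0.0086],
    [-0.0019,-0.0363,0.0086],
    [-0.0019,-0.0363,0.0086],
    [-0.0019,-0.0363,0.0086],
    [-0.0019,-0.0363,0.0086],
    [-0.0019,-0.0363,0.0086],
    [-0.0019,-0.0363,0.0086],
    [0,0,0],
    [0,0,0],
    [0,0,0]
  ],
  "jaw": [0.2,0.2,0.2,0.2,0.2,0.2,0.2,0.2,0.2,0.2,0.2,0.2,0.2,0.2,0.2,0.2,0.2,0.2,0.2]
}}

```text
time_s: 80.1
tool_pos: [0.5843, -0.315, 0.2433]
tool_rot: [-179.8, -0.1, 4.1]
force: [-0.4, 0.3, -1.2]
grip_width: 0.0337
grasp_force: 40.0
```

Run:
```python
from h import *
plan(((.5838,-.3163,.0233),D(4),5))
```

```text
t 80.1 gp [ 0.5846 -0.3144  0.0798] rot [-1.7982e+02 -9.0000e-02  4.1200e+00] w 0.0337 f 40.0 F [-0.4  0.3 -1.2] q7 -34
5 x xyz [-0.0001, 0.0003, 0.0113] rot [-0.0006, -0.0003, 0.0004]
```

Request:
{"api": "send_rows", "payload": {
  "xyz": [
    [-0.0001,0.0004,0.014],
    [-0.0001,0.0004,0.014],
    [-0.0001,0.0004,0.014],
    [-0.0001,0.0003,0.01],
    [0,0,0.0045],
    [0,0,0],
    [0,0,0],
    [0,0,0],
    [0,0,0]
  ],
  "rotation": [
    [-0.0006,0,0],
    [-0.0006,0,0],
    [-0.0006,0,0],
    [-0.0006,0,0],
    [0,0,0],
    [0,0,0],
    [0,0,0],
    [0,0,0],
    [0,0,0]
  ],
  "jaw": [0.2,0.2,0.2,0.2,0.2,0.2,0.2,0.2,0.2]
}}

```text
time_s: 81.0
tool_pos: [0.5838, -0.3168, 0.1863]
tool_rot: [-180.0, -0.0, 4.1]
force: [0.2, -0.4, -0.7]
grip_width: 0.0337
grasp_force: 40.0
```

Run:
```python
from h import *
plan(((.5838,-.3163,.0230),D(4),1))
```

```text
t 81.0 gp [ 0.5839 -0.3167  0.0228] rot [-1.7997e+02 -2.0000e-02  4.0900e+00] w 0.0337 f 40.0 F [ 0.2 -0.4 -0.7] q7 -32
1 x xyz [0.0, -0.0005, -0.0002] rot [-0.0004, -0.0004, 0.0016]
```

Released next, then straight up and back for a check.

Request:
{"api": "send_rows", "payload": {
  "xyz": [
    [0,0,0],
    [0,0,0],
    [0,0,0],
    [0,0,0],
    [0,0,0],
    [0,0,-0.01],
    [0,0,-0.03],
    [0,0,-0.04],
    [0,0,-0.04],
    [-0.03,0,-0.04],
    [-0.04,0,-0.03],
    [-0.04,0,0],
    [-0.03,0,0],
    [0,0,0],
    [0,0,0]
  ],
  "rotation": [
    [0,0,0],
    [0,0,0],
    [0,0,0],
    [0,0,0],
    [0,0,0],
    [0,0,0],
    [0,0,0],
    [0,0,0],
    [0,0,0],
    [0,0,0],
    [0,0,0],
    [0,0,0],
    [0,0,0],
    [0,0,0],
    [0,0,0]
  ],
  "jaw": [0.4,0.6,0.7,0.7,0.7,0.8,1,1,1,1,1,1,1,1,1]
}}

```text
time_s: 82.5
tool_pos: [0.4436, -0.3273, 0.3773]
tool_rot: [-179.9, -0.2, 4.0]
force: [-0.3, 0.2, -0.3]
grip_width: 0.0873
grasp_force: 0.0
```

Run:
```python
from h import *
plan();c=cam('wrist','w35');g=cv2.cvtColor(c['image'],cv2.COLOR_BGR2GRAY)
for v in(60,100,130): print(v,[(u,(pix2w(c,u,v,.003)[:2]*1000).round(1).tolist(),(pix2w(c,u,v,.037)[:2]*1000).round(1).tolist()) for u,s in tr(g,v,230,410,30)])
for q in(324,): print('col',q,[(u,(pix2w(c,q,u,.003)[:2]*1000).round(1).tolist(),(pix2w(c,q,u,.037)[:2]*1000).round(1).tolist()) for u,s in tr(g.T,q,2,225,30)])
t=cam('top','t9');T=cv2.cvtColor(t['image'],cv2.COLOR_BGR2GRAY)
im=t['image'].astype(int);roi=np.zeros(im.shape[:2],bool);roi[140:230,300:370]=1
print('stack green z.073',rects(t,(im[...,1]-im[...,2]>25)&roi,.073,20),'white',rects(t,(im.min(2)>165)&roi,.073,40))
print('base grey',rects(t,(im.max(2)<140)&(im.max(2)-im.min(2)<30)&roi,.01,60))
```

```text
t 82.5 gp [ 0.4442 -0.3269  0.2138] rot [-179.88   -0.21    4.03] w 0.0873 f 0.0 F [-0.3  0.2 -0.3] q7 -40
60 [(283, [570.5, -277.1], [564.8, -281.4]), (314, [572.8, -309.1], [566.8, -310.3]), (328, [573.8, -323.5], [567.7, -323.3]), (361, [576.2, -357.5], [569.9, -354.0])]
100 [(285, [531.3, -280.9], [529.3, -284.8]), (304, [532.7, -301.0], [530.5, -303.0]), (338, [535.2, -337.1], [532.8, -335.6]), (360, [536.9, -360.4], [534.3, -356.7])]
130 [(287, [500.3, -284.4], [501.3, -287.9]), (359, [505.8, -362.4], [506.3, -358.5])]
col 324 [(49, [583.9, -318.6], [576.9, -318.9]), (125, [508.4, -324.1], [508.6, -323.9]), (147, [485.0, -325.8], [487.4, -325.4])]
stack green z.073 [(335, 180, 650.2, 8.0, 37, 38, -0.3)] white [(334, 181, 646.5, 9.3, 68, 61, 12.2)]
base grey [(335, 182, 650.4, 8.2, 89, 90, 12.3)]
```

The scanner is within about 1–2 mm of the mat's centre, and the stack top is centred on the base within 0.3 mm. Handing in.

```bash
python3 -c "
from cell import env
print(env.sign_off())"
```

```text
the job is handed in; nothing more can be done
None
```

The job is handed in at about 83 s: four plates stacked square on the base with one sheet between each, the scanner held about 3 s on the card label then about 3 s on the controller label (aim within about 1.5 mm), and laid back within about 2 mm of its mat's middle; no score came back and the reads themselves gave no confirmation.

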